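# Nest three pan lids upside down

## Task

Stack the pan lids upside down so that each cups inside the next: first take the medium blue lid from the rack and stand it on its knob, open side up, in the middle of the large yellow lid that lies upside down on the saucepan, then do the same with the small red lid inside the blue one, turning it over on the way with the help of the rack. Set each lid down gently, level and centred in the one below, and leave the tin and the spice jar where they stand.

Things in the scene. Friction and masses are not known exactly. Their poses are not given: they have to be found in the camera images.
- large_lid: Large yellow lid, 200 mm wide, fixed, upside down (open side up) in the pan's mouth. 5 mm thick, flat floor, wall flaring at 45 deg to a thin rim; black knob 24 mm high on the outside. Origin: mid knob end; z = axis from knob to open side; x, y along the knob's long, short side. Rim radius 100 at z = 68; inner floor at z = 28, flat to radius 53.
- medium_lid: Medium blue lid, 152 mm wide, 0.18 kg, on edge in slot a, knob to rack -x. 5 mm thick, flat floor, wall flaring at 45 deg to a thin rim; black knob 24 mm high on the outside. Origin: mid knob end; z = axis from knob to open side; x, y along the knob's long, short side. Rim radius 76 at z = 60; inner floor at z = 28, flat to radius 37; knob 46 x 32. Once upside down, only its rim wall can be held.
- small_lid: Small red lid, 104 mm wide, 0.12 kg, dome up on the worktop at first. 5 mm thick, flat floor, wall flaring at 45 deg to a thin rim; black knob 24 mm high on the outside. Origin: mid knob end; z = axis from knob to open side; x, y along the knob's long, short side. Rim radius 52 at z = 52; floor outside at z = 24, radius 24; knob 36 x 26. Dome up, hold it by the knob; upside down, by the rim wall.
- large_lid_rim (a point): Centre of the large yellow lid's rim circle (radius 100 mm), on its axis, 68 mm from its origin.
- medium_lid_rim (a point): Centre of the medium blue lid's rim circle (radius 76 mm), on its axis, 60 mm from its origin.
- small_lid_rim (a point): Centre of the small red lid's rim circle (radius 52 mm), on its axis, 52 mm from its origin.
- rack: Wire rack, fixed, 150 (x) x 100 (y) mm; origin under its middle on the worktop. Two rails along x at y = -20 and 20 mm, tops at 15 mm height; tine pairs, 5 mm thick, at x = -39, 0, 39 mm, tops at 52 mm. A lid stands across the rails, axis along x, rim sunk between them, in a slot 34 mm wide, leaning back on its dome by 1 to 15 degrees.
- slot_a (a point): Middle of the rack's slot a (tines x = -39 and 0) at rail-top height; the medium lid starts here, its open face at the x = 0 tines, dome at the x = -39 tines.
- slot_b (a point): Middle of the rack's slot b (tines x = 0 and 39) at rail-top height; empty at the start.
- pan: Metal saucepan under the large lid, fixed: 190 mm wide, rim 99 mm high; origin on the worktop near the handle's root; the bowl's middle is at y = 85 mm, the handle runs along -y to y = -180 mm.
- tin: Food tin, 86 mm across, 40 mm high, bystander; origin in the middle of its underside.
- spice_jar: Spice jar with black cap, 44 mm across, 105 mm high, bystander; origin in the middle of its underside.
Things that resemble listed ones, but are neither listed nor needed, are in the scene too. Of the things shaped like the small_lid, the red one is meant.

How it is judged:
By the outcome, as a careful person would: the job done as asked, in the order asked, and still so for the second after the job is handed in, with the robot touching nothing.
It also fails if it takes over 67 s, if anything falls off the work surface, if the arm or the gripper's body presses on something with over 40 N, if the wrist force passes 120 N, or if a joint passes its speed limit or range.

## Robot

A 6-joint arm with a two-finger parallel gripper is mounted at the origin on a cart in front of the work surface, level with it; the furniture and walls round the work are solid. World frame = base frame: x ahead of the robot, y to its left, z up, the work surface at z = 0. Lengths are in m, angles in rad, forces in N, time in s.
With the tool pointing down it reaches from about 0.3 to 0.75 m from the base axis. Payload 8.5 kg.
Tool frame: the origin (TCP) lies at the very end of the fingers, on their centre line; the grasp point (between the pads) lies 19 mm behind it; z points along the fingers, y is the line along which they close (so a half turn about z gives the same grasp; the last joint's range is limited). The gripper opens to 85 mm and grips with 20 to 120 N. Pads are 22 mm wide; open, the fingers measure 114 mm over their backs; the gripper's body (76 mm by 85 mm) begins 54 mm behind the grasp point. The pads swing forward as they close: fully open they stand 13 mm farther back than shut.
Start: joints at [-1.547, 0.381, 1.297, -0, 1.464, -0.215], TCP at [0.13, -0.534, 0.231] pointing down, gripper open.
Joint ranges: [-3.11, 3.11], [-0.89, 2.33], [0.22, 2.48], [-1.42, 4.56], [0.17, 2.85], [-2.88, 2.88]. Speed limits (rad/s): [2.39, 2.39, 3.14, 3.14, 3.14, 3.14].

## Interface

Orientations are given as a 3x3 rotation matrix whose columns are the frame's x, y, z axes.
In Python, from station import env, vision, sign_off gives the robot as it stands. The module is installed in compiled form; this text tells all that it offers.
- The arm moves only by the tool arm_command, never from a script. Its argument "steps" is one flat list of numbers, 7 for each row, row after row: the shift along the world's x, y, z scaled (see below), then the turn, a rotation vector about the world's x, y, z scaled (see below), then the finger opening in mm, from 0 to 85.4. In form: [x, y, z, ax, ay, az, gripper, x, y, z, ax, ay, az, gripper, ...]. A call has exactly 5 rows; each row shifts and turns the commanded pose from where the row before left it; what a row does not reach is not made up. The controller multiplies each number of a shift by 0.06 m and each number of a turn by 6 degrees. A row lasts 1/8 s, in which the tool goes at most 62.5 mm and 10.7 degrees, less where a joint would pass 70% of its speed; a pose out of reach is approached as far as the arm can. A call with a number of a shift or a turn outside -1 to 1 is refused whole. A call with a gripper value outside its range is refused whole. The fingers move at their own pace and stop on an object; "force" is the grip in N (left out, the last holds). Time passes only in rows, so rows that do not move let the fingers close, or fill a call up. It gives the time, the measured TCP pose, the force, the opening and the grip force at its end, in the units of the state.
- env.observe(): the state, without advancing time (a new reading comes with each control period).
- vision.camera(name): name is "scene" or "top"; returns the picture (400x640x3 uint8, red, green, blue); there is no depth.
- vision.get_calibration(name): a dict with "camera_matrix" (3x3 intrinsics, pixels), "k1" (the pictures are not rectified: a ray, as slopes to the right and down, at radius r is drawn at 1 + k1 r^2 times it, then the intrinsics apply), "position" and "attitude" of the camera in the world. Camera axes: x right, y down, z forward; pixel columns grow to the right and rows downward; lengths in m; the calibration is good to about 2 mm. A picture is of the moment at which its call begins. get_calibration takes no time and is no camera call.
- sign_off(): hands the job in; it is judged then, once.
The state is a dict: "clock": time; "q": joint angles; "qd": joint speeds; "tau": joint torques, N m; "tool_pos": TCP position; "tool_rot": TCP orientation; "force": force on the tool from outside, world axes, zero at the start; "moment": the same for the moment, N m; "width": finger opening in m; "grip_force": force on a finger pad.
Only numpy, scipy, OpenCV 4.12 (cv2) and the standard library are available. Lean on these libraries where they do the work, as an engineer would, in place of code of your own. Each camera call takes 0.05 s, during which the arm holds its last target. There are 200 camera calls.

## Working session

There is one attempt and no reset: what is moved stays moved. The work goes in short steps, Python scripts to look and compute and a tool call to move; the robot and the scene stay as the last step left them, time stands still between calls to the robot, and variables do not carry over. Pictures are saved under pics/ and viewed, at most 10 in all, crops included, and the job is handed in when it is done.

Besides the shell and the picture viewer there is one more tool, called as name(argument=value, ...) on one line, values as JSON. arm_command: Moves the arm, as the interface text tells. Shifts and turns lie within -1 to 1; 1 stands for 0.06 m of shift or 6 degrees of turn. Its arguments: {"type":"object","properties":{"steps":{"type":"array","items":{"type":"number"}},"force":{"type":"number"}},"required":["steps"]}

```bash
mkdir -p pics
python3 - <<'E'
from station import env, vision
import cv2
for n in("scene","top"):
    cv2.imwrite(f"pics/{n}0.png",vision.camera(n)[:,:,::-1])
    print(n,vision.get_calibration(n))
s=env.observe();print(s["clock"],s["tool_pos"],s["tool_rot"],s["width"])
E
```

```text
scene {'camera_matrix': array([[365.41346979,   0.        , 315.21911047],
       [  0.        , 365.41346979, 201.89281691],
       [  0.        ,   0.        ,   1.        ]]), 'k1': -0.053349618931259585, 'position': array([0.13304461, 0.89321363, 0.68115065]), 'attitude': array([[-0.84116388, -0.34326709,  0.41786486],
       [-0.54056381,  0.51186374, -0.66767228],
       [ 0.01530005, -0.78750443, -0.61611905]])}
top {'camera_matrix': array([[407.23648659,   0.        , 322.2639095 ],
       [  0.        , 407.23648659, 193.61594564],
       [  0.        ,   0.        ,   1.        ]]), 'k1': -0.00669250240150587, 'position': array([0.40675357, 0.25880438, 1.04506997]), 'attitude': array([[ 0.02420633, -0.9905398 ,  0.1350739 ],
       [-0.99932412, -0.02023616,  0.03068875],
       [-0.02766505, -0.13572547, -0.99036016]])}
0.1 [ 0.13007877 -0.53411666  0.23077571] [[ 9.71627039e-01  2.36518279e-01 -2.12600210e-06]
 [ 2.36518079e-01 -9.71626205e-01  1.31009067e-03]
 [ 3.07794712e-04 -1.27342236e-03 -9.99999142e-01]] 0.08537204020844602
```

View pics/scene0.png

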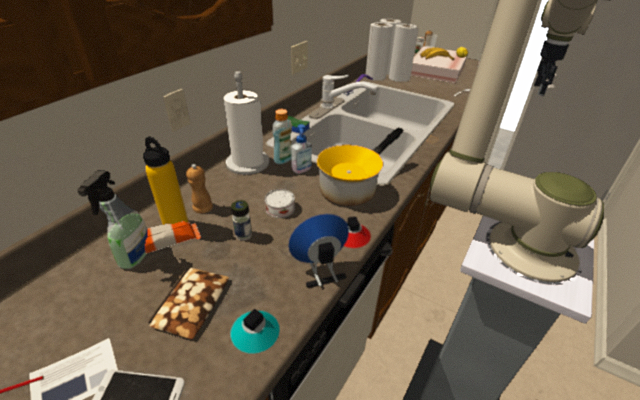

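View pics/top0.png

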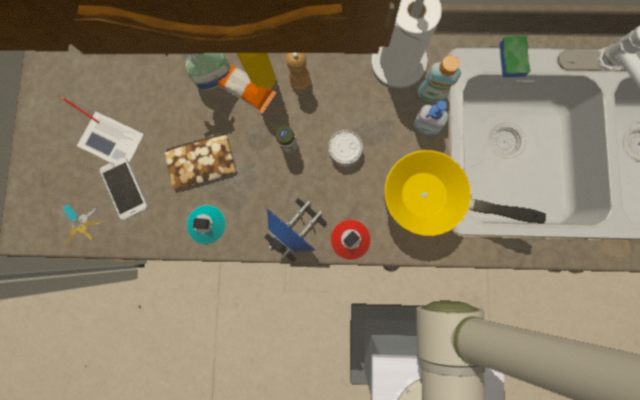

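The scene view shows the yellow lid on the pan (350,165), the blue lid in the rack (320,240), the red lid behind it (355,235), and the teal decoy (255,328). In the top view the yellow lid is at (427,193), red at (351,240), the blue lid and rack at about (295,228), the tin at (346,148) and the jar at (286,138). I'll crop in for detail.

```bash
cat > h.py <<'E'
import numpy as np, cv2
from station import env, vision
from scipy.optimize import least_squares
C={n:vision.get_calibration(n) for n in("scene","top")}
def proj(n,P):
    c=C[n];p=(np.atleast_2d(P)-c["position"])@c["attitude"];s=p[:,:2]/p[:,2:]
    s=s*(1+c["k1"]*(s**2).sum(1,keepdims=True));K=c["camera_matrix"]
    return s*K[0,0]+K[:2,2]
def ray(n,u):
    c=C[n];K=c["camera_matrix"];d=(np.array(u,float)-K[:2,2])/K[0,0];s=d.copy()
    for _ in range(10): s=d/(1+c["k1"]*(s@s))
    return c["position"],c["attitude"]@np.r_[s,1]
def onz(n,u,z):
    o,d=ray(n,u);return o+d*(z-o[2])/d[2]
def tri(a,b):
    (o,d),(p,e)=ray("scene",a),ray("top",b)
    t=np.linalg.lstsq(np.c_[d,-e],p-o,rcond=None)[0]
    x,y=o+d*t[0],p+e*t[1];return (x+y)/2,np.linalg.norm(x-y)
def mask(n,im,kind,box):
    h=cv2.cvtColor(im,cv2.COLOR_RGB2HSV);H,S,V=[h[...,i].astype(int) for i in range(3)]
    m={"red":((H<8)|(H>172))&(S>150)&(V>60),"yellow":(H>20)&(H<33)&(S>150)&(V>80),"blue":(H>100)&(H<125)&(S>130)&(V>40)}[kind]
    o=np.zeros(m.shape,np.uint8);x0,y0,x1,y1=box;o[y0:y1,x0:x1]=m[y0:y1,x0:x1]
    k,l,st,_=cv2.connectedComponentsWithStats(o);return (l==1+st[1:,4].argmax()).astype(np.uint8)
E
python3 - <<'E'
from h import *
a=cv2.imread("pics/top0.png");b=cv2.imread("pics/scene0.png")
cv2.imwrite("pics/ct.png",cv2.resize(a[185:275,250:385],None,fx=5.9,fy=5.9,interpolation=cv2.INTER_CUBIC))
cv2.imwrite("pics/cs.png",cv2.resize(b[200:295,270:390],None,fx=6,fy=6,interpolation=cv2.INTER_CUBIC))
for kind,bt,bs,z in(("yellow",(370,130,490,250),(300,130,400,200),.14),("red",(325,210,380,270),(330,210,380,255),0)):
  m=mask("top",a[:,:,::-1].copy(),kind,bt)
  c=max(cv2.findContours(m,0,1)[0],key=len)[:,0]
  hull=cv2.convexHull(c)[:,0]
  def fit(z):
    P=np.array([onz("top",u,z)[:2] for u in hull])
    r=least_squares(lambda q:np.hypot(*(P-q[:2]).T)-q[2],[*P.mean(0),.1],loss="soft_l1",f_scale=.002);return r.x,np.sqrt(np.mean(r.fun**2))
  for zz in((.1,.12,.14,.16) if z else (0,)): print(kind,zz,fit(zz))
print(onz("top",(346,148),.04),onz("top",(286,138),.1))
E
```

```text
yellow 0.1 (array([0.54447551, 0.04431456, 0.10057064]), np.float64(0.0010239518641363427))
yellow 0.12 (array([0.54156453, 0.04885366, 0.09844375]), np.float64(0.0010020227656743629))
yellow 0.14 (array([0.5386534 , 0.05339277, 0.0963168 ]), np.float64(0.0009801138246589602))
yellow 0.16 (array([0.53574209, 0.05793188, 0.09418979]), np.float64(0.000958224606114848))
red 0 (array([0.43442693, 0.21736496, 0.05027542]), np.float64(0.0003477367013086024))
[0.66137397 0.23277452 0.04      ] [0.66825265 0.37819354 0.1       ]
```

View pics/ct.png

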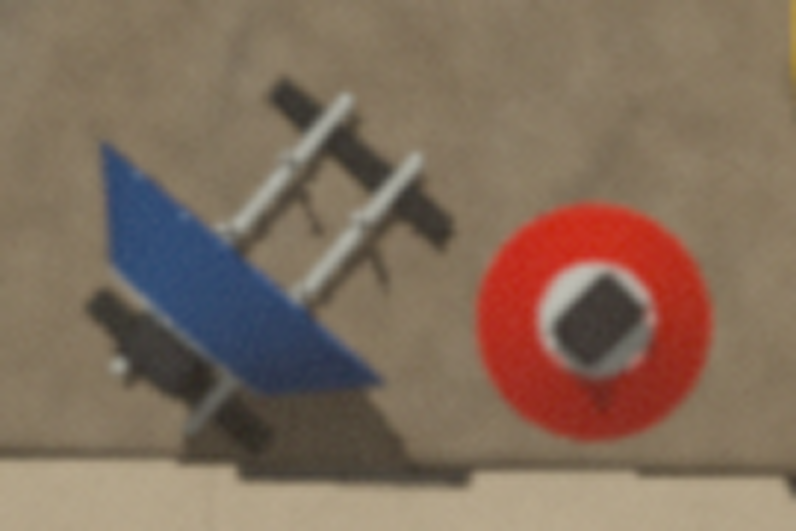

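View pics/cs.png

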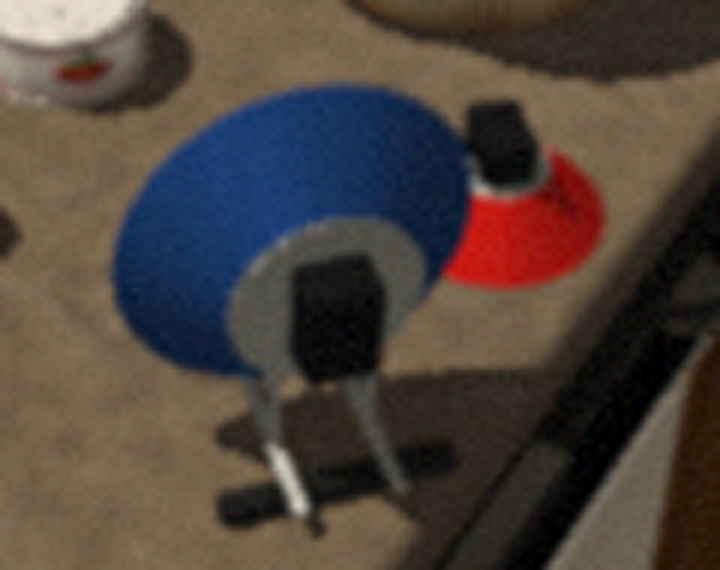

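The crops show rack rails running from lower left (120,368)/(188,432) to upper right (347,97)/(417,157) in the top crop. The blue dome and knob face lower left and lean that way. The red lid's knob is centred near (598,320), its long side along about 45°. Next I fit the poses.

```bash
cat > fit.py <<'E'
from h import *
t=np.linspace(0,2*np.pi,72,endpoint=False)
def basis(ax):
    ax=ax/np.linalg.norm(ax);u=np.cross(ax,[.3,.2,1] if abs(ax[2])<.9 else [1,0,0]);u/=np.linalg.norm(u);return u,np.cross(ax,u),ax
def circ(c,ax,r,dz=0):
    u,v,a=basis(ax);return c+a*dz+r*(np.outer(np.cos(t),u)+np.outer(np.sin(t),v))
def hullpts(m):
    c=max(cv2.findContours(cv2.resize(m,None,fx=4,fy=4,interpolation=cv2.INTER_NEAREST),0,1)[0],key=len)
    h=cv2.convexHull(c)[:,0].astype(float); h=np.vstack([h,h[:1]]);out=[]
    for a,b in zip(h[:-1],h[1:]):
        n=max(1,int(np.linalg.norm(b-a)/8));out+= [a+(b-a)*i/n for i in range(n)]
    return (np.array(out)-1.5)/4
def dist(n,P,pts):
    h=cv2.convexHull((proj(n,P)).astype(np.float32))
    return np.array([cv2.pointPolygonTest(h,tuple(map(float,p)),True) for p in pts])
def axis(a,b): return np.array([np.cos(b)*np.cos(a),np.cos(b)*np.sin(a),np.sin(b)])
E
python3 - <<'E'
from fit import *
A=cv2.imread("pics/top0.png")[:,:,::-1].copy();B=cv2.imread("pics/scene0.png")[:,:,::-1].copy()
im={"top":A,"scene":B}
# yellow rim
hp={n:hullpts(mask(n,im[n],"yellow",b)) for n,b in(("top",(370,130,490,250)),("scene",(300,130,400,200)))}
f=lambda q:np.r_[dist("top",circ(q,np.array([0,0,1.]),.1),hp["top"]),dist("scene",circ(q,np.array([0,0,1.]),.1),hp["scene"])]
r=least_squares(f,[.543,.047,.11],loss="soft_l1",f_scale=.5,diff_step=1e-3);print("yellow",r.x,np.abs(f(r.x)).mean())
# rack
e=[(250+x/5.9,185+y/5.9) for x,y in((347,97),(417,157),(120,368),(188,432))]
P=[onz("top",u,.013)[:2] for u in e];print(np.round(P,4))
x=(P[0]+P[1]-P[2]-P[3]);L=np.linalg.norm(x)/2;x/=np.linalg.norm(x);print("rack c",np.mean(P,0),"x",x,L,np.degrees(np.arctan2(x[1],x[0])),"gap",np.linalg.norm(P[0]-P[1]))
# blue
hp={n:hullpts(mask(n,im[n],"blue",b)) for n,b in(("top",(260,200,320,255)),("scene",(280,205,355,270)))}
def g(q):
    P=np.vstack([circ(q[:3],axis(*q[3:]),.076),circ(q[:3],axis(*q[3:]),.040,-.036)])
    return np.r_[dist("top",P,hp["top"]),dist("scene",P,hp["scene"])]
r=least_squares(g,[.45,.36,.09,np.arctan2(x[1],x[0]),.1],loss="soft_l1",f_scale=.5,diff_step=1e-3)
print("blue rim c",r.x[:3],"az,el deg",np.degrees(r.x[3:]),np.abs(g(r.x)).mean())
# red
hp=hullpts(mask("top",A,"red",(325,210,380,270)))
f=lambda q:dist("top",circ(np.r_[q,0.],np.array([0,0,1.]),.052),hp)
r=least_squares(f,[.434,.217],diff_step=1e-3);print("red",r.x,np.abs(f(r.x)).mean())
k=onz("top",(250+598/5.9,185+320/5.9),.052);print("knob top",k)
c=[onz("top",(250+a/5.9,185+b/5.9),.052)[:2] for a,b in((605,272),(645,310),(597,368),(553,325))];print(np.round(c,4))
E
```

```text
yellow [0.54368911 0.04634888 0.10676882] 0.3934918898937528
[[0.5266 0.3247]
 [0.5012 0.2937]
 [0.408  0.4185]
 [0.3817 0.3883]]
rack c [0.45439194 0.35629519] x [ 0.78425827 -0.6204345 ] 0.1518681097345841 -38.34787087833961 gap 0.04004756380916265
blue rim c [0.45519048 0.35765166 0.08399704] az,el deg [-34.70630917  -0.97661375] 1.6507312144689312
red [0.4345604  0.21724354] 0.30737511422773106
knob top [0.43220599 0.21644541 0.052     ]
[[0.4519 0.2139]
 [0.4367 0.1973]
 [0.4127 0.2166]
 [0.4297 0.2348]]
```

Poses are good enough to start moving. I carry the tool over to the work area while yawing, and use the joint readings to learn the arm's kinematics.

arm_command(steps=[0.4,0.8,0.1,0,0,0.4,60,0.4,0.8,0.1,0,0,0.4,60,0.4,0.8,0.1,0,0,0.4,60,0.4,0.8,0.1,0,0,0.4,60,0.4,0.8,0.1,0,0,0.4,60], force=60)

```text
clock: 0.72
tool_pos: [0.2505, -0.2926, 0.2613]
tool_rot: [[0.901, 0.434, -0.0], [0.434, -0.901, 0.0], [0.0, -0.0, -1.0]]
force: [0.5, 0.3, 0.7]
width: 0.0606
grip_force: 0.0
```

```bash
cat > log.py <<'E'
from station import env
import json
s=env.observe();json.dump([list(map(float,s["q"])),list(map(float,s["tool_pos"])),[list(map(float,r)) for r in s["tool_rot"]]],open("log.txt","a"));open("log.txt","a").write("\n")
print(s["clock"],s["q"].round(3) if hasattr(s["q"],"round") else s["q"],s["tool_pos"])
E
python3 log.py
```

```text
0.725 [-1.173  0.06   1.64   0.     1.442 -0.051] [ 0.25048085 -0.29264118  0.26133041]
```

arm_command(steps=[0.4,0.8,0.1,0,0,0.4,60,0.4,0.8,0.1,0,0,0.4,60,0.4,0.8,0.1,0,0,0.4,60,0.4,0.8,0.1,0,0,0.4,60,0.4,0.8,0.1,0,0,0.4,60])

```text
clock: 1.35
tool_pos: [0.3705, -0.0526, 0.2915]
tool_rot: [[0.791, 0.612, 0.0], [0.612, -0.791, -0.0], [0.0, 0.0, -1.0]]
force: [0.8, -1.1, 0.0]
width: 0.0602
grip_force: 0.0
```

arm_command(steps=[0.2,0.9,0.1,0.62,0.78,0.4,60,0.2,0.9,0.1,0.62,0.78,0.4,60,0.2,0.9,0.1,0.62,0.78,0.4,60,0,0,0,0,0,0,60,0,0,0,0,0,0,60])

```text
clock: 1.98
tool_pos: [0.4059, 0.1073, 0.309]
tool_rot: [[0.701, 0.667, -0.253], [0.711, -0.681, 0.175], [-0.055, -0.303, -0.951]]
force: [-0.3, 0.4, -0.4]
width: 0.0602
grip_force: 0.0
```

```bash
python3 log.py; tail -1 log.txt
```

```text
1.975 [-0.119  0.205  1.363  0.15   1.849  0.689] [0.40585958 0.1072818  0.30898892]
[[-0.11874060375942934, 0.2047599300716393, 1.3631458861173704, 0.15042742291946112, 1.8490158635206, 0.6891854114177467], [0.40585958446871534, 0.10728179913666806, 0.3089889246892433], [[0.7008036969945781, 0.6670161411481477, -0.2529103511653212], [0.7112112584048882, -0.6807724177900051, 0.17529250153525178], [-0.05525146330068552, -0.30271832224724243, -0.9514772163215197]]]
```

```bash
cat > kin.py <<'E'
import numpy as np, json
from scipy.spatial.transform import Rotation as Ro
from scipy.optimize import least_squares
Rx,Ry,Rz=[lambda t,a=a:Ro.from_euler(a,t).as_matrix() for a in "xyz"]
D=[([-1.547,.381,1.297,0,1.464,-.215],[.13007877,-.53411666,.23077571],None)]+[json.loads(l) for l in open("log.txt") if l.strip()]
def fk(q,p):
    h,off,a1,a2,d4,a3,d6=p
    R3=Rz(q[0])@Ry(q[1]+q[2]);R=R3@Rz(q[3])@Ry(q[4])@Rz(q[5]+np.pi/2)
    w=Rz(q[0])@(np.array([a1,off,h])+Ry(q[1])@[0,0,a2])+R3@[a3,0,d4]
    return w+R[:,2]*d6,R
p0=np.array([.25,.11,0,.4,.35,0,.25])
r=least_squares(lambda p:np.r_[np.concatenate([fk(q,p)[0]-np.array(t) for q,t,_ in D]),1e-5*(p-p0)],p0)
P=r.x
LO=np.array([-3.11,-.89,.22,-1.42,.17,-2.88]);HI=np.array([3.11,2.33,2.48,4.56,2.85,2.88])
def ik(pos,R,q0):
    f=lambda q:np.r_[fk(q,P)[0]-pos,.3*Ro.from_matrix(fk(q,P)[1].T@R).as_rotvec()]
    s=least_squares(f,np.clip(q0,LO+.01,HI-.01),bounds=(LO,HI));return s.x,np.abs(s.fun).max()
def ikall(pos,R,q0):
    out=[]
    for q4 in(0,.8,1.6,3.1,-1):
        for q6 in(-1.5,0,1.5):
            q,e=ik(pos,R,np.r_[np.arctan2(pos[1],pos[0])-.2,q0[1:3],q4,1.5,q6])
            if e<2e-3 and not any(np.allclose(q,o,atol=.03) for o in out): out.append(q)
    return out
E
python3 - <<'E'
from kin import *
print(P.round(4),np.abs(r.fun).max())
q,t,R=D[-1];print(np.abs(fk(q,P)[1]-np.array(R)).max(), np.abs(fk(q[:3]+[-q[3]]+q[4:],P)[1]-np.array(R)).max())
E
```

```text
[ 0.1338  0.1174 -0.001   0.5363  0.3521  0.1054  0.2581] 0.00029791869660031334
4.440892098500626e-16 0.28616668199389145
```

```bash
python3 - <<'E'
from fit import *
A=cv2.imread("pics/top0.png")[:,:,::-1].copy();B=cv2.imread("pics/scene0.png")[:,:,::-1].copy()
im={"top":A,"scene":B}
hp={n:hullpts(mask(n,im[n],"blue",b)) for n,b in(("top",(260,200,320,255)),("scene",(280,205,355,270)))}
az=np.radians(-38.3);X=np.array([np.cos(az),np.sin(az),0]);Y=np.array([-X[1],X[0],0]);rc=np.array([.4544,.3563,0])
def mk(q):
    a=axis(az,q[2]);c=rc+X*q[0]+Y*q[1]+[0,0,q[3]]
    return np.vstack([circ(c,a,.076),circ(c,a,.040,-.036)])
def g(q):
    P=mk(q); s=hp["scene"]; s=s[s[:,1]<250]
    return np.r_[dist("top",P,hp["top"]),dist("scene",P,s)]
for th0 in(.03,.2):
    r=least_squares(g,[-.005,0,th0,.085],loss="soft_l1",f_scale=.4,diff_step=1e-2,x_scale=[.01,.01,.1,.01]);print(r.x,np.degrees(r.x[2]),np.abs(g(r.x)).mean())
o=[]
for n,b in(("top",(250,185,385,275)),("scene",(270,200,390,295))):
    m=cv2.resize(im[n][b[1]:b[3],b[0]:b[2],::-1],None,fx=5,fy=5,interpolation=cv2.INTER_CUBIC)
    for pts,col in((mk(r.x)[:72],(0,255,255)),(mk(r.x)[72:],(255,255,0)),(np.array([rc+X*x+Y*y+[0,0,.052] for x in(-.039,0,.039) for y in(-.02,.02)]),(0,0,255))):
        for u in (proj(n,pts)-b[:2])*5+2: cv2.circle(m,tuple(int(v) for v in u),2,col,-1)
    o.append(cv2.resize(m,None,fx=.6,fy=.6,interpolation=cv2.INTER_AREA))
h=max(x.shape[0] for x in o);o=[np.pad(x,((0,h-x.shape[0]),(0,0),(0,0))) for x in o]
cv2.imwrite("pics/ov.png",np.hstack(o))
E
cat > cand.py <<'E'
from kin import *
az=np.radians(-38.3);X=np.array([np.cos(az),np.sin(az),0]);Y=np.array([-X[1],X[0],0]);U=np.array([0,0,1.]);rc=np.array([.4544,.3563,0])
def grasp(c,zl,r,R,depth,s):   # c rim centre, zl lid axis, r radial dir, depth of TCP along wall
    z=-(r+zl)/np.sqrt(2);y=s*(r-zl)/np.sqrt(2);x=np.cross(y,z)
    wall=c+R*r+ (r-zl)*0  # rim point
    return wall+z*depth,np.c_[x,y,z]
E
python3 - <<'E'
from cand import *
q0=np.array(D[-1][0]);th=np.radians(5)
zl=np.cos(th)*X+np.sin(th)*U;up=np.cos(th)*U-np.sin(th)*X
c=rc-.01*X+.087*U
for s in(1,-1):
  for ph in(-50,-25,0,25,50):
    f=np.radians(ph);r=np.cos(f)*up+np.sin(f)*Y
    p,R=grasp(c,zl,r,.076,.017,s)
    for q in ikall(p,R,q0): print("grasp",s,ph,q.round(2))
for s in(1,-1):
  for ps in range(-180,180,30):
    f=np.radians(ps);r=np.array([np.cos(f),np.sin(f),0])
    p,R=grasp(np.array([.5437,.0463,.127]),U,r,.076,.017,s)
    for q in ikall(p,R,q0): print("place",s,ps,q.round(2))
E
```

```text
[-0.00444867  0.0041334  -0.02851959  0.08202143] -1.6340520864666725 1.294377540088888
[-0.00129667  0.00276957 -0.02514003  0.07917945] -1.440417627475262 1.2528814174068517
grasp 1 -50 [0.   0.56 1.82 1.04 1.32 2.81]
grasp 1 -25 [ 0.14  0.53  1.57  0.75  1.41 -2.81]
grasp 1 0 [ 0.26  0.64  1.28  0.54  1.68 -2.28]
grasp 1 25 [ 0.35  0.81  0.97  0.45  2.02 -1.87]
grasp 1 50 [ 0.4   1.03  0.68  0.48  2.37 -1.49]
grasp -1 -50 [ 0.    0.56  1.82  1.04  1.32 -0.33]
grasp -1 -25 [0.14 0.53 1.57 0.75 1.41 0.33]
grasp -1 0 [0.26 0.64 1.28 0.54 1.68 0.86]
grasp -1 25 [0.35 0.81 0.97 0.45 2.02 1.27]
grasp -1 50 [0.4  1.03 0.68 0.48 2.37 1.66]
place 1 -180 [-0.25  0.3   2.22  2.29  0.23  0.67]
place 1 -150 [-0.58  0.35  2.12  1.27  0.72  1.  ]
place 1 -120 [-0.64  0.48  1.82  0.88  1.15  0.95]
place 1 -90 [-0.56  0.63  1.47  0.64  1.54  0.82]
place 1 -60 [-0.42  0.79  1.12  0.45  1.88  0.63]
place 1 -30 [-0.26  0.91  0.83  0.23  2.15  0.32]
place 1 0 [-0.09  0.97  0.69 -0.08  2.26 -0.12]
place 1 30 [ 0.07  0.94  0.77 -0.38  2.13 -0.54]
place 1 60 [ 0.21  0.83  1.01 -0.58  1.84 -0.84]
place 1 90 [ 0.3   0.69  1.35 -0.75  1.44 -1.04]
place 1 120 [ 0.31  0.53  1.71 -0.98  0.99 -1.18]
place 1 150 [ 0.15  0.38  2.03 -1.42  0.46 -1.22]
place -1 -180 [-0.25  0.3   2.22  2.29  0.23 -2.48]
place -1 -150 [-0.58  0.35  2.12  1.27  0.72 -2.14]
place -1 -120 [-0.64  0.48  1.82  0.88  1.15 -2.19]
place -1 -90 [-0.56  0.63  1.47  0.64  1.54 -2.32]
place -1 -60 [-0.42  0.79  1.12  0.45  1.88 -2.52]
place -1 -30 [-0.26  0.91  0.83  0.23  2.15 -2.82]
place -1 30 [ 0.07  0.94  0.77 -0.38  2.13  2.6 ]
place -1 60 [ 0.21  0.83  1.01 -0.58  1.84  2.3 ]
place -1 90 [ 0.3   0.69  1.35 -0.75  1.44  2.1 ]
place -1 120 [ 0.31  0.53  1.71 -0.98  0.99  1.97]
place -1 150 [ 0.15  0.38  2.03 -1.42  0.46  1.92]
```

View pics/ov.png

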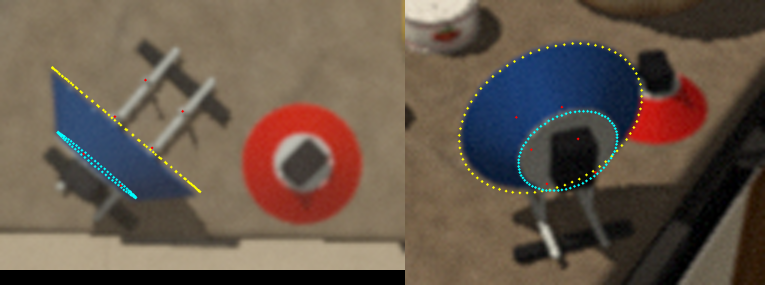

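The overlay fits well. The blue rim plane is nearly vertical at rack x ≈ -3 mm, with its centre at z ≈ 0.085. I plan a rim-wall grasp from above at 45°, then work out the pregrasp.

```bash
cat > plan.py <<'E'
from cand import *
from station import env
def cur():
    s=env.observe();return np.array(s["tool_pos"]),np.array(s["tool_rot"]),np.array(s["q"])
def delta(p,R,p0=None,R0=None,name=""):
    if p0 is None: p0,R0,_=cur()
    d=(p-p0)/.06;w=Ro.from_matrix(R@R0.T).as_rotvec(degrees=True)/6
    print(name,"units",d.round(2),w.round(2),"rows>=",round(max(abs(d).max(),abs(w).max(),np.linalg.norm(d)*.96),1));return p,R
E
python3 log.py
python3 - <<'E'
from plan import *
print(P.round(4),np.abs(r.fun).max())
th=np.radians(.5);zl=np.cos(th)*X+np.sin(th)*U;up=np.cos(th)*U-np.sin(th)*X
c=rc-.003*X+.001*Y+.086*U
p,R=grasp(c,zl,up,.076,.032,-1)
pre=p-R[:,2]*.08
delta(pre,R,name="pre");delta(p,R,pre,R,"in")
print(p,pre,ik(p,R,cur()[2]))
E
```

```text
1.975 [-0.119  0.205  1.363  0.15   1.849  0.689] [0.40585958 0.1072818  0.30898892]
[ 0.1338  0.1174 -0.0012  0.5363  0.3523  0.1054  0.2581] 0.0003003728236674885
pre units [ 1.21  3.85 -1.88] [3.35 3.01 0.9 ] rows>= 4.3
in units [-0.73  0.58 -0.95] [0. 0. 0.] rows>= 1.3
[0.43454315 0.37325624 0.13917309] [0.47854771 0.33850354 0.19623313] (array([0.23872007, 0.67563213, 1.27681318, 0.59108095, 1.70623435,
       0.82987772]), np.float64(6.907563965263819e-10))
```

arm_command(steps=[0.24,0.77,-0.38,0.67,0.6,0.18,45,0.24,0.77,-0.38,0.67,0.6,0.18,45,0.24,0.77,-0.38,0.67,0.6,0.18,45,0.24,0.77,-0.38,0.67,0.6,0.18,45,0.25,0.77,-0.36,0.67,0.61,0.18,45])

```text
clock: 2.6
tool_pos: [0.4796, 0.3386, 0.1962]
tool_rot: [[0.622, 0.558, -0.549], [0.783, -0.442, 0.438], [0.002, -0.702, -0.712]]
force: [0.7, -0.2, -0.0]
width: 0.0449
grip_force: 0.0
```

arm_command(steps=[-0.18,0.15,-0.24,0,0,0,45,-0.18,0.14,-0.24,0,0,0,45,-0.18,0.15,-0.24,0,0,0,45,-0.19,0.14,-0.23,0,0,0,45,0,0,0,0,0,0,45])

```text
clock: 3.22
tool_pos: [0.4345, 0.3725, 0.1394]
tool_rot: [[0.621, 0.558, -0.55], [0.784, -0.443, 0.435], [-0.001, -0.701, -0.713]]
force: [-0.0, -1.3, -0.5]
width: 0.045
grip_force: 0.0
```

```bash
python3 log.py
python3 - <<'E'
from fit import *
a=vision.camera("top");b=vision.camera("scene")
o=[cv2.resize(a[180:270,250:385,::-1],None,fx=3,fy=3,interpolation=cv2.INTER_CUBIC),cv2.resize(b[180:270,250:385,::-1],None,fx=3,fy=3,interpolation=cv2.INTER_CUBIC)]
cv2.imwrite("pics/g1.png",np.hstack([np.ascontiguousarray(x) for x in o])[:, :800])
E
```

```text
3.225 [0.238 0.673 1.283 0.591 1.704 0.829] [0.43450709 0.37251102 0.13937141]
```

View pics/g1.png

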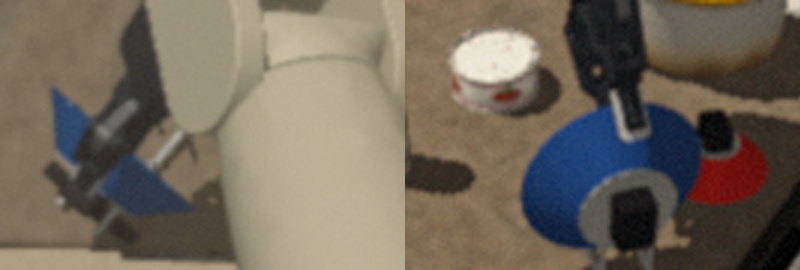

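The view shows the outer finger lying along the blue wall at the top centre of the lid, at about (630,125), with the other finger inside. I close now.

arm_command(steps=[0,0,0,0,0,0,0,0,0,0,0,0,0,0,0,0,0,0,0,0,0,0,0,0,0,0,0,0,0,0,0,0,0,0,0], force=60)

```text
clock: 3.95
tool_pos: [0.4349, 0.3734, 0.1396]
tool_rot: [[0.62, 0.56, -0.549], [0.784, -0.442, 0.435], [0.001, -0.701, -0.713]]
force: [0.3, -0.1, 1.4]
width: 0.0025
grip_force: 58.8
```

```bash
python3 log.py
python3 - <<'E'
from plan import *
s=env.observe();print(s["width"],s["grip_force"],s["force"])
# lift, then place pose options
p0,R0,q0=cur()
th=np.radians(.5);zl=np.cos(th)*X+np.sin(th)*U;up=np.cos(th)*U-np.sin(th)*X
lift=p0+U*.14
print("lift",ik(lift,R0,q0))
for ps in(60,75,90):
    f=np.radians(ps);rr=np.array([np.cos(f),np.sin(f),0])
    pp,Rp=grasp(np.array([.5437,.0463,.127]),U,rr,.076,.032,-1)
    ab=pp+U*.08
    print(ps,"above",ik(ab,Rp,np.r_[.2,.8,1.0,-.6,1.8,2.3]),"at",ik(pp,Rp,np.r_[.2,.8,1.0,-.6,1.8,2.3]))
    delta(ab,Rp,lift,R0,"to above")
E
```

```text
3.95 [0.239 0.673 1.28  0.592 1.704 0.829] [0.43492557 0.37344601 0.13961036]
0.0024573863817919095 58.76278191281017 [ 0.29327923 -0.11747698  1.40144908]
lift (array([0.23906727, 0.54564299, 1.09094582, 0.64160907, 1.96365187,
       1.01886581]), np.float64(2.4744559401490562e-08))
60 above (array([ 0.19473797,  0.75175817,  0.97414581, -0.60462354,  1.9289496 ,
        2.22380064]), np.float64(9.025002967177898e-13)) at (array([ 0.19473797,  0.82860405,  1.05735619, -0.57778311,  1.79595953,
        2.31687745]), np.float64(1.3127861882562724e-09))
to above units [ 2.26 -4.68 -1.59] [-15.72  -3.   -10.56] rows>= 15.7
75 above (array([ 0.24715638,  0.67685666,  1.13036134, -0.67709621,  1.74095827,
        2.10356747]), np.float64(3.498958466603886e-14)) at (array([ 0.24715638,  0.76210978,  1.21108661, -0.66617186,  1.61091194,
        2.20735107]), np.float64(4.981605685683728e-12))
to above units [ 2.04 -4.59 -1.59] [-14.84  -4.91  -8.67] rows>= 14.8
90 above (array([ 0.28505456,  0.59437802,  1.29796694, -0.74637796,  1.53597191,
        1.99585622]), np.float64(3.205977030582396e-11)) at (array([ 0.28505456,  0.68989019,  1.37826593, -0.75835188,  1.40745984,
        2.11650967]), np.float64(4.76011846272688e-15))
to above units [ 1.81 -4.56 -1.59] [-13.81  -6.68  -6.75] rows>= 13.8
```

arm_command(steps=[0,0,0.2,0,0,0,0,0,0,0.4,0,0,0,0,0,0,0.6,0,0,0,0,0,0,0.7,0,0,0,0,0,0,0.43,0,0,0,0])

```text
clock: 4.58
tool_pos: [0.4349, 0.3734, 0.2819]
tool_rot: [[0.62, 0.562, -0.547], [0.784, -0.442, 0.435], [0.003, -0.699, -0.715]]
force: [-0.6, -0.5, -2.9]
width: 0.0024
grip_force: 58.7
```

arm_command(steps=[0.12,-0.3,-0.1,-0.92,-0.445,-0.45,0,0.12,-0.3,-0.1,-0.92,-0.445,-0.45,0,0.12,-0.3,-0.1,-0.92,-0.445,-0.45,0,0.12,-0.3,-0.1,-0.92,-0.445,-0.45,0,0.12,-0.3,-0.1,-0.92,-0.445,-0.45,0])

```text
clock: 5.2
tool_pos: [0.471, 0.2828, 0.2499]
tool_rot: [[0.806, 0.522, -0.28], [0.569, -0.813, 0.121], [-0.164, -0.257, -0.952]]
force: [-0.3, 0.2, -3.0]
width: 0.0023
grip_force: 58.6
```

arm_command(steps=[0.12,-0.3,-0.1,-0.92,-0.445,-0.45,0,0.12,-0.3,-0.1,-0.92,-0.445,-0.45,0,0.12,-0.3,-0.1,-0.92,-0.445,-0.45,0,0.12,-0.3,-0.1,-0.92,-0.445,-0.45,0,0.12,-0.3,-0.1,-0.92,-0.445,-0.45,0])

```text
clock: 5.82
tool_pos: [0.5069, 0.1931, 0.2199]
tool_rot: [[0.948, 0.311, -0.074], [0.275, -0.911, -0.307], [-0.163, 0.27, -0.949]]
force: [-0.5, -0.1, -1.6]
width: 0.0022
grip_force: 58.5
```

arm_command(steps=[0.12,-0.3,-0.1,-0.92,-0.445,-0.45,0,0.12,-0.3,-0.1,-0.92,-0.445,-0.45,0,0.12,-0.3,-0.1,-0.92,-0.445,-0.45,0,0.12,-0.3,-0.1,-0.92,-0.445,-0.45,0,0.12,-0.3,-0.1,-0.92,-0.445,-0.45,0])

```text
clock: 6.45
tool_pos: [0.543, 0.1032, 0.1897]
tool_rot: [[1.0, -0.004, 0.001], [-0.002, -0.707, -0.708], [0.003, 0.708, -0.707]]
force: [0.0, -0.8, -2.2]
width: 0.0018
grip_force: 58.6
```

arm_command(steps=[0,0,0,0,0,0,0,0,0,0,0,0,0,0,0,0,0,0,0,0,0,0,0,0,0,0,0,0,0,0,0,0,0,0,0])

```text
clock: 7.08
tool_pos: [0.5429, 0.1035, 0.1896]
tool_rot: [[1.0, -0.0, 0.0], [0.0, -0.708, -0.706], [0.0, 0.706, -0.708]]
force: [-0.1, 0.4, -3.3]
width: 0.0022
grip_force: 58.6
```

```bash
python3 log.py
python3 - <<'E'
from fit import *
from plan import cur
a=vision.camera("top");b=vision.camera("scene");p,R,q=cur();print(env.observe()["force"],env.observe()["width"])
cv2.imwrite("pics/t2.png",a[:,:,::-1]);cv2.imwrite("pics/s2.png",b[:,:,::-1])
im={"top":a,"scene":b}
y=-R[:,1];z=R[:,2];r_=(y-z)/np.sqrt(2);zl=(-y-z)/np.sqrt(2)   # nominal lid frame (s=-1)
c0=p-z*.032-.076*r_;print("nominal rim c",c0,"axis",zl)
o=[]
for n,w in(("top",(350,110,510,250)),("scene",(270,70,430,210))):
    m=cv2.resize(im[n][w[1]:w[3],w[0]:w[2],::-1],None,fx=2.4,fy=2.4,interpolation=cv2.INTER_CUBIC)
    for pts in(circ(c0,zl,.076),):
        for u in (proj(n,pts)-w[:2])*2.4+.7: cv2.circle(m,tuple(int(v) for v in u),1,(0,255,255),-1)
    o.append(m)
cv2.imwrite("pics/h2.png",np.hstack(o))
E
```

```text
7.075 [ 0.291  0.59   1.289 -0.743  1.549  1.991] [0.54286772 0.10352101 0.18958204]
[-0.36087641  0.62110606 -1.86674123] 0.0024456279554908567
nominal rim c [0.54286965 0.05007297 0.21197173] axis [-1.97091473e-04 -1.24856400e-03  9.99999201e-01]
```

View pics/h2.png

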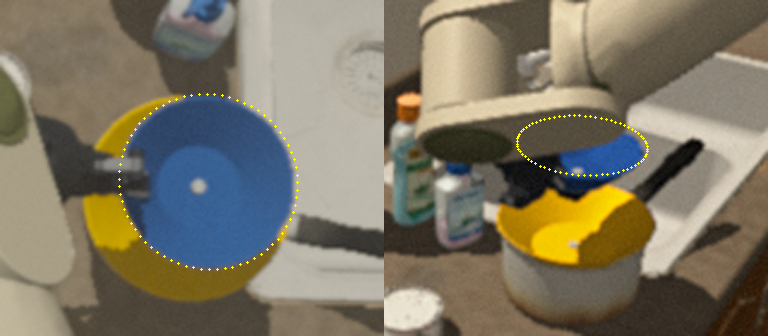

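```bash
cat > dot.py <<'E'
from fit import *
def dot(n,im,guess,kind,rad=5):
    g=im.astype(float);x,y=map(int,np.round(guess));w=g[y-rad:y+rad+1,x-rad:x+rad+1]
    v=w[...,2] if kind=="yellow" else w[...,0]
    v=v-np.median(v);v[v<.35*v.max()]=0
    yy,xx=np.mgrid[-rad:rad+1,-rad:rad+1];return np.array([x+(v*xx).sum()/v.sum(),y+(v*yy).sum()/v.sum()]),v.max()
E
python3 - <<'E'
from dot import *
A=cv2.imread("pics/top0.png")[:,:,::-1].copy();B=cv2.imread("pics/scene0.png")[:,:,::-1].copy();A2=cv2.imread("pics/t2.png")[:,:,::-1].copy();B2=cv2.imread("pics/s2.png")[:,:,::-1].copy()
yf=np.array([.5437,.0463,.067])
for n,i in(("top",A),("scene",B)):
    g=proj(n,yf)[0];d,v=dot(n,i,g,"yellow");print(n,"yellow dot",d,"nominal",g,v)
d,v=dot("top",A,proj("top",yf)[0],"yellow");print("xy at z.067/.072:",onz("top",d,.067),onz("top",d,.072))
bf=np.array([.54287,.05007,.212-.032])
g=proj("top",bf)[0];d,v=dot("top",A2,g,"blue");print("blue dot",d,"nominal",g,v,onz("top",d,.180))
hp=hullpts(mask("top",A2,"blue",(398,145,480,230)));
hp=hp[hp[:,0]>412]
f=lambda q:dist("top",circ(np.r_[q,.212],np.array([0,0,1.]),.076),hp)
r=least_squares(f,[.543,.05],loss="soft_l1",f_scale=.4,diff_step=1e-3);print("rim xy at .212",r.x,np.abs(f(r.x)).mean())
E
```

```text
top yellow dot [423.74696931 194.21176167] nominal [423.02653442 194.19644046] 169.0
scene yellow dot [348.38502319 171.2518224 ] nominal [348.92929075 172.16404439] 151.0
xy at z.067/.072: [0.54369805 0.0445751  0.067     ] [0.54299797 0.04567027 0.072     ]
blue dot [432.33138937 187.19245283] nominal [432.75770386 187.43448514] 114.0 [0.54337462 0.05096766 0.18      ]
rim xy at .212 [0.5423659 0.056052 ] 0.929634564219763
```

Blue is held level and close to nominal. In the top view its rim matches the overlay and its centre dot is within 1 mm. I shift -5 mm in y and descend.

arm_command(steps=[0.005,-0.04,-0.3,0,0,0,0,0.003,-0.043,-0.3,0,0,0,0,0,0,-0.3,0,0,0,0,0,0,-0.2,0,0,0,0,0,0,-0.1,0,0,0,0])

```text
clock: 7.8
tool_pos: [0.5433, 0.0985, 0.1163]
tool_rot: [[1.0, 0.001, -0.001], [0.0, -0.708, -0.707], [-0.001, 0.707, -0.708]]
force: [1.3, 0.6, -2.7]
width: 0.0025
grip_force: 58.5
```

arm_command(steps=[0,0,-0.04,0,0,0,0,0,0,-0.04,0,0,0,0,0,0,-0.04,0,0,0,0,0,0,-0.03,0,0,0,0,0,0,0,0,0,0,0])

```text
clock: 8.43
tool_pos: [0.5437, 0.0987, 0.1101]
tool_rot: [[1.0, -0.002, 0.002], [0.0, -0.707, -0.707], [0.002, 0.707, -0.707]]
force: [-1.3, 4.5, 9.5]
width: 0.0026
grip_force: 60.6
```

arm_command(steps=[0,0,0.025,0,0,0,0,0,0,0,0,0,0,0,0,0,0,0,0,0,8,0,0,0,0,0,0,18,0,0,0,0,0,0,22])

```text
clock: 9.05
tool_pos: [0.5434, 0.0983, 0.1097]
tool_rot: [[1.0, -0.0, -0.0], [-0.0, -0.708, -0.706], [-0.0, 0.706, -0.708]]
force: [-0.8, -0.1, -0.4]
width: 0.0218
grip_force: 0.0
```

arm_command(steps=[0,0,0,0,0,0,22,0,0.1,0.1,0,0,0,22,0,0.3,0.3,0,0,0,22,0,0.5,0.5,0,0,0,30,0,0.6,0.6,0,0,0,40])

```text
clock: 9.68
tool_pos: [0.543, 0.1894, 0.2009]
tool_rot: [[1.0, 0.0, -0.001], [-0.0, -0.708, -0.706], [-0.001, 0.706, -0.708]]
force: [0.4, 0.3, -0.1]
width: 0.0399
grip_force: 0.0
```

```bash
python3 log.py
python3 - <<'E'
from dot import *
a=vision.camera("top");b=vision.camera("scene");cv2.imwrite("pics/t3.png",a[:,:,::-1]);cv2.imwrite("pics/s3.png",b[:,:,::-1])
c=np.array([.5436,.0455,.130])
for n,i in(("top",a),("scene",b)):
    g=proj(n,c-[0,0,.032])[0];d,v=dot(n,i,g,"blue");print(n,"dot",d,"nom",g,v,onz(n,d,.098))
o=[]
for n,w in(("top",(350,110,510,250)),("scene",(270,70,430,210))):
    m=cv2.resize({"top":a,"scene":b}[n][w[1]:w[3],w[0]:w[2],::-1],None,fx=2.4,fy=2.4,interpolation=cv2.INTER_CUBIC)
    for u in (proj(n,circ(c,np.array([0,0,1.]),.076))-w[:2])*2.4+.7: cv2.circle(m,tuple(int(v) for v in u),1,(0,255,255),-1)
    o.append(m)
cv2.imwrite("pics/h3.png",np.hstack(o))
E
```

```text
9.675 [ 0.42   0.652  1.129 -0.708  1.706  2.019] [0.54304852 0.1894032  0.20088442]
top dot [426.36499596 192.0004042 ] nom [426.2585868  192.46152904] 116.0 [0.54469215 0.04524202 0.098     ]
scene dot [348.81487102 163.40667678] nom [349.82187428 163.41847291] 139.0 [0.54614388 0.04715098 0.098     ]
```

View pics/h3.png

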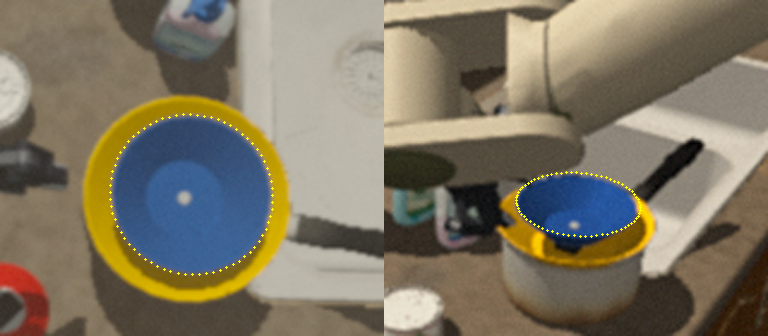

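The blue lid stands level and concentric in the yellow one: dots at top (426.4,192.0) and scene (348.8,163.4), matching nominal within about 1 mm. Next I plan the red lid's knob pick and rack insertion.

```bash
cat > red.py <<'E'
from plan import *
import sys
k=np.radians(49.5);Yk=np.array([np.cos(k),np.sin(k),0])
def poses(s,dl=10):
    R=np.c_[np.cross(s*Yk,-U),s*Yk,-U];pk=np.array([.4337,.2165,.030])
    d=np.radians(dl);z=np.cos(d)*X-np.sin(d)*U;Ri=np.c_[np.cross(s*Y,z),s*Y,z]
    c=rc+.035*X+.062*U;return pk,R,c-.030*z,Ri
E
python3 - <<'E'
from red import *
p0,R0,q0=cur();print(p0,q0.round(2),"fit res",np.abs(r.fun).max())
for s in(1,-1):
    pk,Rk,pi,Ri=poses(s)
    for n,p,R in(("pick",pk,Rk),("ins above",pi+U*.1,Ri),("ins",pi,Ri)):
        for q in ikall(p,R,q0): print(s,n,p.round(4),q.round(2))
# later regrasp and place
for th in(-7,3):
  t=np.radians(th);zl=np.cos(t)*X+np.sin(t)*U;up=np.cos(t)*U-np.sin(t)*X
  p,R=grasp(rc+.033*X+.062*U,zl,up,.052,.028,-1)
  for q in ikall(p,R,q0): print("regrasp",th,p.round(4),q.round(2))
E
```

```text
[0.54415403 0.19192767 0.20369935] [ 0.42  0.65  1.12 -0.71  1.7   2.02] fit res 0.00039282541713417385
1 pick [0.4337 0.2165 0.03  ] [ 0.22  0.53  1.75 -0.    0.86 -0.65]
-1 pick [0.4337 0.2165 0.03  ] [0.22 0.53 1.75 0.   0.86 2.5 ]
regrasp -7 [0.468  0.3456 0.0964] [0.16 0.8  1.23 0.63 1.77 0.74]
regrasp 3 [0.4635 0.3491 0.0931] [0.2  0.74 1.27 0.54 1.64 0.77]
```

```bash
cat > ik2.py <<'E'
from red import *
from itertools import product
def ikm(p,R):
    out=[]
    for q4,q5,q6,e in product((-1.3,0,1.3,2.8,4.3),(.6,1.5,2.4),(-2,0,2),((.4,1.7),(1.,.8))):
        q,err=ik(p,R,np.r_[np.arctan2(p[1],p[0])-.2,e,q4,q5,q6])
        if err<1.5e-3 and not any(np.allclose(q,o,atol=.03) for o in out): out.append(q)
    return out
E
python3 - <<'E'
from ik2 import *
for dl in(0,15):
  d=np.radians(dl)
  for sg in(1,-1):
    z=np.cos(d)*X*sg-np.sin(d)*U
    for s in(1,-1):
      Ri=np.c_[np.cross(s*Y,z),s*Y,z];slot=.0195
      c=rc+slot*X+sg*.0155*X+.062*U;p=c-.03*z
      for q in ikm(p,Ri): print("ins dl",dl,"dir",sg,"s",s,p.round(3),q.round(2))
for sg in(1,-1):
  for th in(-5,5):
    t=np.radians(th);zl=np.cos(t)*X*sg+np.sin(t)*U;up=np.cos(t)*U-np.sin(t)*X*sg
    for s in(1,-1):
      p,R=grasp(rc+(.0195+sg*.0135)*X+.062*U,zl,up,.052,.028,s)
      for q in ikm(p,R): print("regrasp",sg,th,s,p.round(3),q.round(2))
E
```

```text
ins dl 0 dir -1 s 1 [0.481 0.335 0.062] [ 0.08  1.13  1.12  0.98  2.18 -0.86]
ins dl 0 dir -1 s -1 [0.481 0.335 0.062] [0.08 1.13 1.12 0.98 2.18 2.28]
ins dl 15 dir 1 s 1 [0.459 0.353 0.07 ] [ 0.88  0.88  1.57 -1.42  1.36  0.86]
ins dl 15 dir 1 s -1 [0.459 0.353 0.07 ] [ 0.88  0.88  1.57 -1.42  1.36 -2.28]
ins dl 15 dir -1 s 1 [0.48  0.336 0.07 ] [ 0.09  1.01  1.15  0.84  2.02 -0.88]
ins dl 15 dir -1 s -1 [0.48  0.336 0.07 ] [0.09 1.01 1.15 0.84 2.02 2.27]
regrasp 1 -5 1 [0.467 0.346 0.096] [ 0.17  0.79  1.24  0.62  1.75 -2.4 ]
regrasp 1 -5 -1 [0.467 0.346 0.096] [0.17 0.79 1.24 0.62 1.75 0.74]
regrasp 1 5 1 [0.463 0.35  0.092] [ 0.21  0.73  1.28  0.52  1.62 -2.37]
regrasp 1 5 -1 [0.463 0.35  0.092] [0.21 0.73 1.28 0.52 1.62 0.77]
regrasp -1 -5 1 [0.472 0.342 0.096] [ 0.76  0.66  1.55 -1.03  1.08  2.02]
regrasp -1 -5 -1 [0.472 0.342 0.096] [ 0.76  0.66  1.55 -1.03  1.08 -1.12]
regrasp -1 5 1 [0.477 0.339 0.092] [ 0.69  0.62  1.53 -0.84  1.01  1.83]
regrasp -1 5 -1 [0.477 0.339 0.092] [ 0.69  0.62  1.53 -0.84  1.01 -1.31]
```

Insertion with the tool pointing along -X, coming from the +X side, is reachable. I plan the pick.

```bash
cat >> red.py <<'E'
def ins(dl=15,xr=.0025):
    d=np.radians(dl);z=-np.cos(d)*X-np.sin(d)*U;s=-1
    return rc+xr*X+.0635*U-.030*z,np.c_[np.cross(s*Y,z),s*Y,z]
E
python3 - <<'E'
from red import *
p0,R0,q0=cur();pk,Rk,_,_=poses(-1)
ab=pk+[0,0,.08]
delta(ab,Rk,name="above");delta(pk,Rk,ab,Rk,"down")
pi,Ri=ins();up=pk+[0,0,.18];a2=pi+[0,0,.10]
delta(up,Rk,pk,Rk,"lift");delta(a2,Ri,up,Rk,"to above slot")
q=np.r_[.09,.9,1.1,.84,2.,2.27];print(ik(a2,Ri,q),ik(pi,Ri,q),pi)
E
```

```text
above units [-1.84  0.41 -1.56] [ 7.17 -2.56 -6.4 ] rows>= 7.2
down units [ 0.    0.   -1.33] [0. 0. 0.] rows>= 1.3
lift units [0. 0. 3.] [0. 0. 0.] rows>= 3.0
to above slot units [ 0.76  2.   -0.65] [7.93 9.66 0.31] rows>= 9.7
(array([0.09555454, 0.87150747, 1.1222238 , 0.90740217, 2.12913306,
       2.40957619]), np.float64(2.181004996862716e-10)) (array([0.09555454, 1.00536233, 1.1521403 , 0.83778519, 2.02365198,
       2.26622505]), np.float64(7.943645741192995e-14)) [0.47910301 0.33679074 0.07126457]
```

arm_command(steps=[-0.184,0.041,-0.156,0.717,-0.256,-0.64,55,-0.184,0.041,-0.156,0.717,-0.256,-0.64,55,-0.184,0.041,-0.156,0.717,-0.256,-0.64,55,-0.184,0.041,-0.156,0.717,-0.256,-0.64,55,-0.184,0.041,-0.156,0.717,-0.256,-0.64,55])

```text
clock: 10.4
tool_pos: [0.4876, 0.2006, 0.1525]
tool_rot: [[0.935, -0.346, -0.075], [-0.347, -0.858, -0.378], [0.066, 0.38, -0.923]]
force: [-1.0, -0.1, 0.2]
width: 0.0549
grip_force: 0.0
```

arm_command(steps=[-0.184,0.041,-0.156,0.717,-0.256,-0.64,55,-0.184,0.041,-0.156,0.717,-0.256,-0.64,55,-0.184,0.041,-0.156,0.717,-0.256,-0.64,55,-0.184,0.041,-0.156,0.717,-0.256,-0.64,55,-0.184,0.041,-0.156,0.717,-0.256,-0.64,55])

```text
clock: 11.02
tool_pos: [0.4324, 0.2129, 0.1059]
tool_rot: [[0.76, -0.65, -0.007], [-0.65, -0.76, 0.005], [-0.008, 0.001, -1.0]]
force: [0.1, 0.2, 0.1]
width: 0.0552
grip_force: 0.0
```

arm_command(steps=[0,0,-0.4,0,0,0,55,0,0,-0.4,0,0,0,55,0,0,-0.33,0,0,0,55,0,0,-0.2,0,0,0,55,0,0,0,0,0,0,55])

```text
clock: 11.65
tool_pos: [0.4326, 0.2129, 0.026]
tool_rot: [[0.762, -0.647, -0.009], [-0.648, -0.762, 0.002], [-0.008, 0.004, -1.0]]
force: [0.6, 0.5, 0.5]
width: 0.0551
grip_force: 0.0
```

arm_command(steps=[0,0,0,0,0,0,0,0,0,0,0,0,0,0,0,0,0,0,0,0,0,0,0,0,0,0,0,0,0,0,0,0,0,0,0])

```text
clock: 12.28
tool_pos: [0.4347, 0.2137, 0.028]
tool_rot: [[0.762, -0.648, -0.002], [-0.648, -0.762, 0.004], [-0.005, -0.002, -1.0]]
force: [2.0, 3.7, 7.3]
width: 0.0255
grip_force: 58.2
```

arm_command(steps=[0,0,0.2,0,0,0,0,0,0,0.5,0,0,0,0,0,0,0.8,0,0,0,0,0,0,0.8,0,0,0,0,0,0,0.7,0,0,0,0])

```text
clock: 12.9
tool_pos: [0.4324, 0.2129, 0.2091]
tool_rot: [[0.762, -0.647, -0.006], [-0.647, -0.762, 0.003], [-0.007, 0.002, -1.0]]
force: [0.8, 0.1, -1.4]
width: 0.0253
grip_force: 57.6
```

```bash
python3 log.py
python3 - <<'E'
from red import *
pi,Ri=ins();a2=pi+[0,0,.09];delta(a2,Ri,name="above slot");print(env.observe()["width"],env.observe()["qd"])
E
```

```text
12.9 [0.209 0.283 1.514 0.004 1.35  2.483] [0.4324348  0.21290351 0.20912149]
above slot units [ 0.78  2.06 -0.8 ] [7.89 9.61 0.28] rows>= 9.6
0.02529061959882038 [ 1.45316878e-05 -3.40083838e-01 -5.50303152e-01 -2.34202226e-03
  9.01128223e-01  2.68133320e-03]
```

arm_command(steps=[0.078,0.206,-0.077,0.789,0.961,0.028,0,0.078,0.206,-0.077,0.789,0.961,0.028,0,0.078,0.206,-0.077,0.789,0.961,0.028,0,0.078,0.206,-0.077,0.789,0.961,0.028,0,0.078,0.206,-0.077,0.789,0.961,0.028,0])

```text
clock: 13.52
tool_pos: [0.4565, 0.2749, 0.1843]
tool_rot: [[0.608, -0.632, -0.48], [-0.502, -0.775, 0.384], [-0.615, 0.007, -0.789]]
force: [0.2, -0.1, -1.6]
width: 0.0253
grip_force: 57.7
```

arm_command(steps=[0.078,0.206,-0.077,0.789,0.961,0.028,0,0.078,0.206,-0.077,0.789,0.961,0.028,0,0.078,0.206,-0.077,0.789,0.961,0.028,0,0.078,0.206,-0.077,0.789,0.961,0.028,0,0.078,0.206,-0.077,0.789,0.961,0.028,0])

```text
clock: 14.15
tool_pos: [0.48, 0.3366, 0.1609]
tool_rot: [[0.201, -0.618, -0.76], [-0.157, -0.786, 0.598], [-0.967, -0.001, -0.255]]
force: [0.9, 0.4, -1.2]
width: 0.025
grip_force: 57.8
```

arm_command(steps=[0,0,0,0,0,0,0,0,0,0,0,0,0,0,0,0,0,0,0,0,0,0,0,0,0,0,0,0,0,0,0,0,0,0,0])

```text
clock: 14.78
tool_pos: [0.4797, 0.3366, 0.1607]
tool_rot: [[0.204, -0.619, -0.759], [-0.16, -0.786, 0.598], [-0.966, -0.0, -0.259]]
force: [-0.3, 0.4, -1.2]
width: 0.0254
grip_force: 57.8
```

```bash
python3 log.py
python3 - <<'E'
from fit import *
import red
from red import *
p,R,q=cur();pi,Ri=ins();delta(pi,Ri,name="to ins");print(env.observe()["width"],env.observe()["grip_force"])
b=vision.camera("scene");a=vision.camera("top");cv2.imwrite("pics/s4.png",b[:,:,::-1]);cv2.imwrite("pics/t4.png",a[:,:,::-1])
# nominal rim centre
c0=p+R[:,2]*.028;zl=R[:,2];print("rim c",c0, "axis",zl)
hp={n:hullpts(mask(n,i,"red",w)) for n,i,w in(("scene",b,(270,150,400,260)),("top",a,(270,180,360,265)))}
for n in hp:
    P=np.vstack([circ(c0,zl,.052),circ(c0,zl,.024,-.028)]);d=dist(n,P,hp[n]);print(n,len(hp[n]),hp[n].min(0),hp[n].max(0),proj(n,P).min(0),proj(n,P).max(0))
E
```

```text
14.775 [0.095 0.886 1.125 0.898 2.119 2.393] [0.4797162 0.3365765 0.160658 ]
to ins units [-0.01  0.   -1.49] [ 0.    0.   -0.01] rows>= 1.5
0.025378906653689273 57.793860136080184
rim c [0.45847389 0.35331145 0.15339814] axis [-0.75865402  0.59767677 -0.25928083]
scene 50 [297.625 197.625] [341.375 227.375] [297.49269545 197.74386657] [341.39383452 227.79523274]
top 33 [272.625 209.625] [299.375 225.375] [271.61196491 207.7457835 ] [309.9381724  240.36034016]
```

The scene silhouette of the red lid matches nominal within 0.5 px. I lower it into slot b.

arm_command(steps=[0,0,-0.3,0,0,0,0,0,0,-0.3,0,0,0,0,0,0,-0.25,0,0,0,0,0,0,-0.2,0,0,0,0,0,0,0,0,0,0,0])

```text
clock: 15.5
tool_pos: [0.4796, 0.3366, 0.0963]
tool_rot: [[0.201, -0.619, -0.759], [-0.16, -0.786, 0.598], [-0.966, 0.002, -0.257]]
force: [-0.3, -0.7, -1.2]
width: 0.0255
grip_force: 57.8
```

arm_command(steps=[0,0,-0.1,0,0,0,0,0,0,-0.1,0,0,0,0,0,0,-0.1,0,0,0,0,0,0,-0.08,0,0,0,0,0,0,0,0,0,0,0])

```text
clock: 16.12
tool_pos: [0.4797, 0.3366, 0.0741]
tool_rot: [[0.202, -0.619, -0.759], [-0.16, -0.785, 0.598], [-0.966, 0.001, -0.258]]
force: [-0.5, -0.3, -1.0]
width: 0.0253
grip_force: 57.8
```

arm_command(steps=[0,0,-0.04,0,0,0,0,0,0,-0.03,0,0,0,0,0,0,-0.02,0,0,0,0,0,0,0,0,0,0,0,0,0,0,0,0,0,0])

```text
clock: 16.75
tool_pos: [0.4798, 0.3366, 0.0691]
tool_rot: [[0.203, -0.619, -0.759], [-0.16, -0.786, 0.598], [-0.966, 0.0, -0.258]]
force: [-0.6, -0.5, 0.1]
width: 0.0252
grip_force: 57.8
```

arm_command(steps=[0,0,-0.02,0,0,0,0,0,0,-0.02,0,0,0,0,0,0,0,0,0,0,0,0,0,0,0,0,0,0,0,0,0,0,0,0,0])

```text
clock: 17.38
tool_pos: [0.4798, 0.3366, 0.0666]
tool_rot: [[0.203, -0.619, -0.759], [-0.16, -0.785, 0.598], [-0.966, 0.0, -0.258]]
force: [-0.3, 1.2, -1.0]
width: 0.0256
grip_force: 57.8
```

arm_command(steps=[0,0,-0.02,0,0,0,0,0,0,-0.02,0,0,0,0,0,0,0,0,0,0,0,0,0,0,0,0,0,0,0,0,0,0,0,0,0])

```text
clock: 18.0
tool_pos: [0.48, 0.3366, 0.0655]
tool_rot: [[0.203, -0.619, -0.759], [-0.158, -0.786, 0.598], [-0.966, -0.001, -0.257]]
force: [1.4, -1.2, 7.5]
width: 0.0254
grip_force: 59.9
```

Run:
```python
from fit import *
from red import *
p,R,q=cur();print(p,env.observe()["force"],env.observe()["moment"])
b=vision.camera("scene");a=vision.camera("top")
c0=p+R[:,2]*.028;zl=R[:,2];print("rim c",c0,"rack x",(c0-rc)@X,"y",(c0-rc)@Y)
w=(270,150,390,270);m=cv2.resize(b[w[1]:w[3],w[0]:w[2],::-1],None,fx=4,fy=4,interpolation=cv2.INTER_CUBIC)
def dr(pts,col):
    for u in (proj("scene",pts)-w[:2])*4+1.5: cv2.circle(m,tuple(int(v) for v in u),1,col,-1)
dr(circ(c0,zl,.052),(0,255,255))
for x in(-.039,0,.039):
    for y in(-.02,.02): dr(np.array([rc+X*x+Y*y+U*z for z in np.linspace(.015,.052,12)]),(0,255,0))
for y in(-.02,.02): dr(np.array([rc+X*x+Y*y+U*.015 for x in np.linspace(-.075,.075,40)]),(255,255,0))
cv2.imwrite("pics/r5.png",m)
```

```text
[0.47997226 0.33657864 0.06553081] [ 1.42884376 -1.15558466  7.49130775] [ 0.36497763  0.63092973 -0.00234809]
rim c [0.45872101 0.35332865 0.05833206] rack x 0.005232610814419708 y 0.00034622536258572487
```

View pics/r5.png

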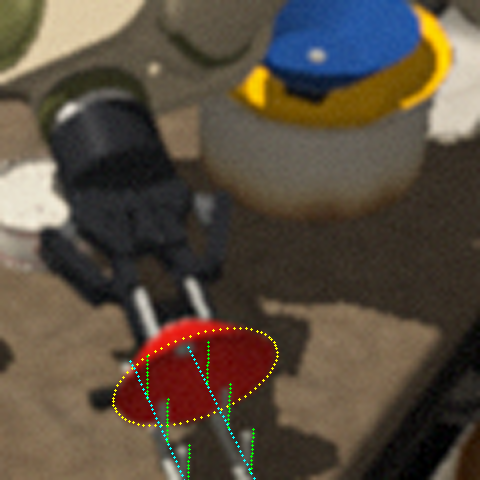

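It is now in contact: net force is about 8 N and the rim sits on the rails between the x = 0 and x = 39 tines in the picture. I release, back off and lift.

arm_command(steps=[0,0,0.02,0,0,0,24,0,0,0,0,0,0,30,0,0,0,0,0,0,40,0,0,0,0,0,0,50,0,0,0,0,0,0,50])

```text
clock: 18.73
tool_pos: [0.4797, 0.3367, 0.0653]
tool_rot: [[0.203, -0.619, -0.759], [-0.16, -0.786, 0.598], [-0.966, 0.001, -0.258]]
force: [-0.5, -0.4, 0.3]
width: 0.05
grip_force: 0.0
```

arm_command(steps=[0.1,-0.08,0.035,0,0,0,50,0.15,-0.12,0.05,0,0,0,50,0.2,-0.16,0.07,0,0,0,50,0.15,-0.12,0.05,0,0,0,50,0,0,0.3,0,0,0,50])

```text
clock: 19.35
tool_pos: [0.5164, 0.3071, 0.0956]
tool_rot: [[0.201, -0.62, -0.759], [-0.161, -0.785, 0.599], [-0.966, 0.001, -0.257]]
force: [-0.1, 0.2, -0.3]
width: 0.0502
grip_force: 0.0
```

arm_command(steps=[0,0,0.6,0,0,0,50,0,0,0.7,0,0,0,50,0,0,0.7,0,0,0,50,0,0,0.5,0,0,0,50,0,0,0,0,0,0,50])

```text
clock: 19.98
tool_pos: [0.5154, 0.308, 0.2487]
tool_rot: [[0.208, -0.618, -0.758], [-0.159, -0.786, 0.597], [-0.965, -0.004, -0.262]]
force: [-0.8, 0.3, -0.6]
width: 0.0496
grip_force: 0.0
```

```bash
python3 log.py
cat > fitred.py <<'E'
from fit import *
from red import *
def model(q):
    a=axis(az+np.pi,q[2]);c=rc+X*q[0]+Y*q[1]+[0,0,q[3]]
    return c,a,np.vstack([circ(c,a,.052),circ(c,a,.024,-.028)])
E
python3 - <<'E'
from fitred import *
b=vision.camera("scene");a=vision.camera("top");cv2.imwrite("pics/s6.png",b[:,:,::-1]);cv2.imwrite("pics/t6.png",a[:,:,::-1])
print(env.observe()["force"])
hp={n:hullpts(mask(n,i,"red",w)) for n,i,w in(("scene",b,(290,215,350,265)),("top",a,(270,190,330,255)))}
def g(q):
    P=model(q)[2];return np.r_[dist("scene",P,hp["scene"]),dist("top",P,hp["top"]),(q[3]-.058)*200,q[1]*200]
for t0 in(-.2,.05):
    r_=least_squares(g,[.004,0,t0,.058],loss="soft_l1",f_scale=.4,diff_step=1e-2,x_scale=[.01,.01,.1,.01]);print(r_.x,np.degrees(r_.x[2]),np.abs(g(r_.x)).mean(),r_.cost)
o=[]
for n,i,w in(("scene",b,(270,190,380,290)),("top",a,(250,185,360,285))):
    m=cv2.resize(i[w[1]:w[3],w[0]:w[2],::-1],None,fx=3.6,fy=3.6,interpolation=cv2.INTER_CUBIC)
    for u in (proj(n,model(r_.x)[2])-w[:2])*3.6+1.3: cv2.circle(m,tuple(int(v) for v in u),1,(0,255,255),-1)
    o.append(m)
cv2.imwrite("pics/r6.png",np.hstack(o))
E
```

```text
19.975 [0.051 0.832 0.955 0.996 2.283 2.582] [0.51543818 0.30803987 0.24867573]
[-0.73379878 -0.72569311 -0.56100653]
[ 0.00239006  0.0056515  -0.16089033  0.06301458] -9.218337050912357 0.9019062473383396 20.740415682730678
[ 0.00238174  0.0056569  -0.16071611  0.06302523] -9.208354792401872 0.9020142658982492 20.74037770956366
```

Run:
```python
from fitred import *
im={"scene":cv2.imread("pics/s6.png")[:,:,::-1].copy(),"top":cv2.imread("pics/t6.png")[:,:,::-1].copy()}
W={"scene":(290,215,350,265),"top":(270,190,330,255)}
M={n:mask(n,im[n],"red",W[n]) for n in W}
hp={n:hullpts(M[n]) for n in W}
for n in W:
    print(n,M[n].sum(),hp[n].min(0),hp[n].max(0))
    for q in([.0024,.0057,-.16,.063],[.003,0,-.2,.058],[.003,0,-.16,.06],[.003,0,-.1,.06]):
        P=model(q)[2];u=proj(n,P);print("  ",q,u.min(0).round(1),u.max(0).round(1),np.abs(dist(n,P,hp[n])).mean().round(2))
def fit1(names,pri):
    def g(q):
        P=model(q)[2];return np.r_[tuple(dist(n,P,hp[n]) for n in names)+((q-pri)*[100,100,0,300],)]
    r_=least_squares(g,[.003,0,-.15,.059],loss="soft_l1",f_scale=.4,diff_step=1e-2,x_scale=[.01,.01,.1,.01]);print(names,r_.x.round(4),np.degrees(r_.x[2]))
pri=np.array([.003,0,0,.0585])
for nm in(["scene"],["top"],["scene","top"]): fit1(nm,pri)
# print top mask rows for occlusion check
y0,y1,x0,x1=200,245,272,325
for r0 in range(y0,y1,2): print("".join(".#"[v] for v in M["top"][r0,x0:x1]))
```

```text
scene 738 [296.625 229.625] [337.375 256.375]
   [0.0024, 0.0057, -0.16, 0.063] [296.2 228.8] [337.3 257.6] 0.48
   [0.003, 0, -0.2, 0.058] [298.4 229.7] [339.4 257.7] 1.28
   [0.003, 0, -0.16, 0.06] [298.4 229.1] [339.4 257.8] 1.31
   [0.003, 0, -0.1, 0.06] [298.4 229.1] [339.3 258.7] 1.64
top 287 [278.625 211.625] [305.375 231.375]
   [0.0024, 0.0057, -0.16, 0.063] [275.3 210.9] [309.3 240.2] 1.49
   [0.003, 0, -0.2, 0.058] [277.4 212.4] [311.5 241.7] 2.07
   [0.003, 0, -0.16, 0.06] [277.5 212.4] [311.3 241.6] 1.76
   [0.003, 0, -0.1, 0.06] [277.7 212.4] [311.2 241.5] 1.8
['scene'] [ 0.0061  0.004  -0.2029  0.0587] -11.624605674607233
['top'] [-0.      0.0096 -0.0846  0.0583] -4.845530412260102
['scene', 'top'] [ 0.0025  0.0057 -0.162   0.0629] -9.279839123463413
.....................................................
.....................................................
.....................................................
.....................................................
.....................................................
.....................................................

[... 217 characters left out ...]
.........####################.......................
............####################.....................
.............#####################...................
...............##########............................
.................#######.............................
...................####..............................
.....................................................
.....................................................
.....................................................
.....................................................
.....................................................
.....................................................
.....................................................
```

```bash
cat > rg.py <<'E'
from fitred import *
from ik2 import ikm
def rgrasp(ph,depth=.027,x=.005,y=.004,z=.0587,th=-11,s=1):
    c,zl,_=model([x,y,np.radians(th),z]);up=U-zl*(U@zl);up/=np.linalg.norm(up);yy=np.cross(up,zl);f=np.radians(ph)
    r=np.cos(f)*up+np.sin(f)*Y*1.0;r/=np.linalg.norm(r)
    return grasp(c,zl,r,.052,depth,s)
E
python3 - <<'E'
from rg import *
for ph in(-30,-15,0,15,30):
    p,R=rgrasp(ph)
    for s in(1,): 
        for nm,pp in(("at",p),("pre",p-R[:,2]*.09)): print(ph,nm,pp.round(4),[q.round(2) for q in ikm(pp,R)])
p,R=rgrasp(0);delta(p-R[:,2]*.09,R,name="pre")
E
```

```text
-30 at [0.461  0.3352 0.0903] []
-30 pre [0.384  0.3554 0.1323] []
-15 at [0.4655 0.3418 0.0935] [array([ 0.79,  0.66,  1.71, -1.36,  0.96,  2.51])]
-15 pre [0.397  0.3749 0.1417] [array([ 0.93,  0.57,  1.68, -1.21,  1.09,  2.42])]
0 at [0.4706 0.3486 0.0946] [array([ 0.8 ,  0.7 ,  1.55, -1.14,  1.14,  2.12])]
0 pre [0.412  0.3949 0.145 ] [array([ 0.93,  0.65,  1.47, -1.04,  1.3 ,  2.05])]
15 at [0.476  0.3552 0.0935] [array([ 0.81,  0.78,  1.38, -1.03,  1.36,  1.83])]
15 pre [0.428  0.4141 0.1417] [array([ 0.93,  0.75,  1.26, -0.96,  1.53,  1.76])]
30 at [0.4814 0.361  0.0903] [array([ 0.81,  0.87,  1.22, -1.  ,  1.58,  1.59])]
30 pre [0.4439 0.4312 0.1323] [array([ 0.92,  0.88,  1.05, -0.96,  1.75,  1.51])]
pre units [-1.72  1.45 -1.68] [ -7.79 -14.69  17.73] rows>= 17.7
```

```bash
cat >> rg.py <<'E'
def path(p0,R0,q0,p1,R1,n,lift=0):
    w=Ro.from_matrix(R1@R0.T).as_rotvec();q=q0;Q=[]
    for i in range(1,n+1):
        t=i/n;q,e=ik(p0+(p1-p0)*t+U*lift*np.sin(np.pi*t),Ro.from_rotvec(w*t).as_matrix()@R0,q);Q.append(q)
        if i%max(1,n//6)==0: print(i,q.round(2),round(e,4))
    print("max step",np.abs(np.diff([q0]+Q,axis=0)).max(0).round(2),"per row")
E
python3 - <<'E'
from rg import *
p0,R0,q0=cur();p,R=rgrasp(0);pre=p-R[:,2]*.09;pre[2]+=.04
path(p0,R0,q0,pre,R,20,0)
delta(pre,R,name="pre+40");delta(p,R,pre,R,"in")
# carry to place, psi -90
for ps in(-90,-60):
    f=np.radians(ps);rr=np.array([np.cos(f),np.sin(f),0])
    pp,Rp=grasp(np.array([.544,.0455,.155]),U,rr,.052,.027,1)
    ab=pp+U*.08;lift=p+U*.15
    ql=ik(lift,R,np.r_[.8,.6,1.4,-1.1,1.2,2.1])[0];print(ps,"lift q",ql.round(2));path(lift,R,ql,ab,Rp,20);delta(ab,Rp,lift,R,"carry");print(ik(pp,Rp,np.r_[-.5,.7,1.4,.6,1.6,.8]))
E
```

```text
3 [0.16 0.82 0.83 0.69 2.34 2.38] 0.0
6 [0.29 0.79 0.77 0.34 2.31 2.13] 0.0
9 [0.43 0.74 0.81 0.01 2.18 1.91] 0.0
12 [ 0.58  0.68  0.92 -0.27  1.97  1.79] 0.0
15 [ 0.72  0.63  1.09 -0.52  1.72  1.78] 0.0
18 [ 0.86  0.59  1.29 -0.8   1.48  1.86] 0.0
max step [0.05 0.02 0.07 0.12 0.08 0.08] per row
pre+40 units [-1.72  1.45 -1.01] [ -7.79 -14.69  17.73] rows>= 17.7
in units [ 0.98 -0.77 -1.51] [0. 0. 0.] rows>= 1.9
-90 lift q [ 0.8   0.5   1.4  -1.03  1.3   1.8 ]
3 [ 0.64  0.4   1.44 -0.77  1.19  1.72] 0.0
6 [ 0.44  0.32  1.48 -0.46  1.12  1.56] 0.0
9 [ 0.21  0.27  1.49 -0.13  1.12  1.34] 0.0
12 [-0.02  0.28  1.49  0.17  1.22  1.15] 0.0
15 [-0.23  0.33  1.46  0.4   1.38  1.03] 0.0
18 [-0.41  0.42  1.42  0.57  1.56  0.98] 0.0
max step [0.08 0.04 0.02 0.11 0.06 0.07] per row
carry units [ 1.22 -5.6  -0.48] [15.55  7.53 -6.21] rows>= 15.5
(array([-0.50970198,  0.59008586,  1.48000666,  0.66571245,  1.53511122,
        0.8738651 ]), np.float64(2.439065738346532e-09))
-60 lift q [ 0.8   0.5   1.4  -1.03  1.3   1.8 ]
3 [ 0.63  0.4   1.43 -0.75  1.2   1.61] 0.0
6 [ 0.43  0.33  1.44 -0.43  1.17  1.35] 0.0
9 [ 0.21  0.32  1.41 -0.12  1.25  1.09] 0.0
12 [0.   0.36 1.35 0.12 1.42 0.88] 0.0
15 [-0.17  0.44  1.27  0.29  1.63  0.77] 0.0
18 [-0.31  0.56  1.16  0.42  1.87  0.73] 0.0
max step [0.07 0.05 0.04 0.11 0.08 0.09] per row
carry units [ 1.5  -5.53 -0.48] [12.79 11.06 -2.62] rows>= 12.8
(array([-0.38986867,  0.7304329 ,  1.17392098,  0.46959014,  1.87276591,
        0.64937497]), np.float64(2.0193902106058204e-10))
```

arm_command(steps=[-0.086,0.0725,-0.05,-0.39,-0.735,0.887,45,-0.086,0.0725,-0.05,-0.39,-0.735,0.887,45,-0.086,0.0725,-0.05,-0.39,-0.735,0.887,45,-0.086,0.0725,-0.05,-0.39,-0.735,0.887,45,-0.086,0.0725,-0.05,-0.39,-0.735,0.887,45])

```text
clock: 20.7
tool_pos: [0.4897, 0.3296, 0.2294]
tool_rot: [[0.622, -0.196, -0.758], [-0.145, -0.98, 0.135], [-0.769, 0.026, -0.638]]
force: [0.6, 0.0, -0.1]
width: 0.0449
grip_force: 0.0
```

arm_command(steps=[-0.086,0.0725,-0.05,-0.39,-0.735,0.887,45,-0.086,0.0725,-0.05,-0.39,-0.735,0.887,45,-0.086,0.0725,-0.05,-0.39,-0.735,0.887,45,-0.086,0.0725,-0.05,-0.39,-0.735,0.887,45,-0.086,0.0725,-0.05,-0.39,-0.735,0.887,45])

```text
clock: 21.32
tool_pos: [0.4638, 0.3514, 0.2145]
tool_rot: [[0.882, 0.217, -0.419], [0.088, -0.948, -0.306], [-0.464, 0.233, -0.855]]
force: [0.2, -0.2, 0.0]
width: 0.045
grip_force: 0.0
```

arm_command(steps=[-0.086,0.0725,-0.05,-0.39,-0.735,0.887,45,-0.086,0.0725,-0.05,-0.39,-0.735,0.887,45,-0.086,0.0725,-0.05,-0.39,-0.735,0.887,45,-0.086,0.0725,-0.05,-0.39,-0.735,0.887,45,-0.086,0.0725,-0.05,-0.39,-0.735,0.887,45])

```text
clock: 21.95
tool_pos: [0.4378, 0.3731, 0.1996]
tool_rot: [[0.879, 0.461, 0.122], [0.446, -0.703, -0.554], [-0.169, 0.542, -0.823]]
force: [-0.2, -0.1, -0.9]
width: 0.045
grip_force: 0.0
```

arm_command(steps=[-0.086,0.0725,-0.05,-0.39,-0.735,0.887,45,-0.086,0.0725,-0.05,-0.39,-0.735,0.887,45,-0.086,0.0725,-0.05,-0.39,-0.735,0.887,45,-0.086,0.0725,-0.05,-0.39,-0.735,0.887,45,-0.086,0.0725,-0.05,-0.39,-0.735,0.887,45])

```text
clock: 22.58
tool_pos: [0.4119, 0.3949, 0.1846]
tool_rot: [[0.616, 0.44, 0.654], [0.788, -0.341, -0.512], [-0.002, 0.831, -0.557]]
force: [0.1, 0.1, -0.5]
width: 0.0452
grip_force: 0.0
```

arm_command(steps=[0,0,0,0,0,0,45,0,0,0,0,0,0,45,0,0,0,0,0,0,45,0,0,0,0,0,0,45,0,0,0,0,0,0,45])

```text
clock: 23.2
tool_pos: [0.4128, 0.3947, 0.1859]
tool_rot: [[0.619, 0.438, 0.651], [0.785, -0.347, -0.513], [0.001, 0.829, -0.559]]
force: [-0.8, -0.5, -0.7]
width: 0.0446
grip_force: 0.0
```

```bash
python3 log.py
python3 - <<'E'
from rg import *
im={"scene":vision.camera("scene"),"top":vision.camera("top")}
for n in im: cv2.imwrite(f"pics/{n}7.png",im[n][:,:,::-1])
W={"scene":(285,215,355,265),"top":(262,190,340,260)}
M={n:mask(n,im[n],"red",W[n]) for n in W};hp={n:hullpts(M[n]) for n in W}
for n in W: print(n,M[n].sum(),hp[n].min(0),hp[n].max(0))
def fit1(names,pri):
    def g(q):
        P=model(q)[2];return np.r_[tuple(dist(n,P,hp[n]) for n in names)+((q-pri)*[100,100,0,300],)]
    r_=least_squares(g,[.003,0,-.15,.059],loss="soft_l1",f_scale=.4,diff_step=1e-2,x_scale=[.01,.01,.1,.01]);print(names,r_.x.round(4),np.degrees(r_.x[2]),np.abs(r_.fun).mean())
pri=np.array([.004,.003,0,.0587])
for nm in(["scene"],["top"],["scene","top"]): fit1(nm,pri)
for r0 in range(198,250,2): print("".join(".#"[v] for v in M["top"][r0,265:335]))
p,R=rgrasp(0);delta(p,R,name="in")
E
```

```text
23.2 [ 0.932  0.591  1.434 -1.017  1.345  1.97 ] [0.41284145 0.3946973  0.18585162]
scene 655 [296.625 229.625] [334.375 256.375]
top 488 [278.625 211.625] [310.375 239.375]
['scene'] [ 0.0061  0.0046 -0.214   0.0583] -12.261669096502354 0.7324030775094026
['top'] [ 0.0027  0.0025 -0.159   0.0591] -9.111447102292013 0.5833537270524751
['scene', 'top'] [ 0.0043  0.004  -0.204   0.0604] -11.686905588196 0.7515100966746244
......................................................................
......................................................................
......................................................................
......................................................................
......................................................................
......................................................................
......................................................................
..................###########.........................................
..............################........................................
..............##################.....
[... 529 characters left out ...]
.
............................##################........................
...............................###############........................
...................................###########........................
......................................########........................
......................................................................
......................................................................
......................................................................
......................................................................
......................................................................
in units [ 0.96 -0.77 -1.52] [-0.    0.01 -0.01] rows>= 1.9
```

arm_command(steps=[0,0,-0.33,0,0,0,40,0,0,-0.34,0,0,0,40,0.2,-0.16,-0.17,0,0,0,40,0.2,-0.16,-0.17,0,0,0,40,0.2,-0.16,-0.18,0,0,0,40])

```text
clock: 23.92
tool_pos: [0.4498, 0.3651, 0.1142]
tool_rot: [[0.619, 0.438, 0.652], [0.785, -0.347, -0.513], [0.001, 0.829, -0.559]]
force: [0.0, -0.2, -0.9]
width: 0.0402
grip_force: 0.0
```

arm_command(steps=[0.18,-0.15,-0.17,0,0,0,40,0.18,-0.14,-0.16,0,0,0,40,0,0,0,0,0,0,40,0,0,0,0,0,0,20,0,0,0,0,0,0,0])

```text
clock: 24.55
tool_pos: [0.47, 0.3491, 0.0949]
tool_rot: [[0.618, 0.438, 0.652], [0.786, -0.346, -0.512], [0.001, 0.829, -0.559]]
force: [1.3, -0.3, 0.5]
width: 0.0041
grip_force: 5.0
```

arm_command(steps=[0,0,0,0,0,0,0,0,0,0,0,0,0,0,0,0,0,0,0,0,0,0,0,0,0,0,0,0,0,0,0,0,0,0,0])

```text
clock: 25.18
tool_pos: [0.47, 0.3491, 0.0947]
tool_rot: [[0.618, 0.439, 0.652], [0.786, -0.346, -0.512], [0.001, 0.829, -0.559]]
force: [-3.9, 3.5, 2.1]
width: 0.0019
grip_force: 58.9
```

```bash
python3 log.py
python3 - <<'E'
from rg import *
p0,R0,q0=cur();print(env.observe()["force"],env.observe()["width"])
p,R=rgrasp(0);print("err mm",((p0-p)*1e3).round(1),"deg",Ro.from_matrix(R@R0.T).as_rotvec(degrees=True).round(1))
E
```

```text
25.175 [ 0.802  0.704  1.547 -1.138  1.139  2.125] [0.46998279 0.34906728 0.0946902 ]
[-3.92865779  3.47381639  2.14463794] 0.0018837873245344772
err mm [-0.6  0.5  0. ] deg [-0.   0.1 -0.1]
```

arm_command(steps=[0,0,0.2,0,0,0,0,0,0,0.5,0,0,0,0,0,0,0.8,0,0,0,0,0,0,0.8,0,0,0,0,0,0,0.7,0,0,0,0])

```text
clock: 25.8
tool_pos: [0.4701, 0.3481, 0.2771]
tool_rot: [[0.619, 0.438, 0.652], [0.785, -0.347, -0.513], [0.001, 0.829, -0.559]]
force: [0.6, 1.1, -0.9]
width: 0.0019
grip_force: 57.9
```

arm_command(steps=[0,0,0,0,0,0,0,0,0,0,0,0,0,0,0.061,-0.28,-0.024,0.778,0.377,-0.31,0,0.061,-0.28,-0.024,0.778,0.377,-0.31,0,0.061,-0.28,-0.024,0.778,0.377,-0.31,0])

```text
clock: 26.42
tool_pos: [0.4809, 0.2975, 0.2684]
tool_rot: [[0.7, 0.484, 0.525], [0.707, -0.576, -0.411], [0.103, 0.659, -0.745]]
force: [0.6, 0.2, -1.1]
width: 0.0019
grip_force: 58.0
```

Run:
```python
from rg import *
p0,R0,q0=cur();f=np.radians(-90);rr=np.array([np.cos(f),np.sin(f),0])
pp,Rp=grasp(np.array([.544,.0455,.155]),U,rr,.052,.027,1);ab=pp+U*.10
s=env.observe();print(p0,s["width"],s["force"]);delta(ab,Rp,name="carry");path(p0,R0,q0,ab,Rp,17)
```

```text
[0.48088225 0.29752739 0.26843248] 0.0019094280120635228 [ 0.58404286  0.23911499 -1.11725008]
carry units [ 1.05 -4.75 -0.54] [13.2   6.38 -5.29] rows>= 13.2
2 [ 0.51  0.32  1.42 -0.55  1.2   1.57] 0.0
4 [ 0.37  0.27  1.44 -0.34  1.18  1.46] 0.0
6 [ 0.21  0.25  1.45 -0.13  1.19  1.33] 0.0
8 [0.05 0.25 1.45 0.07 1.25 1.21] 0.0
10 [-0.1   0.27  1.44  0.25  1.33  1.11] 0.0
12 [-0.23  0.31  1.42  0.4   1.44  1.05] 0.0
14 [-0.36  0.37  1.4   0.52  1.55  1.02] 0.0
16 [-0.46  0.44  1.37  0.62  1.67  1.01] 0.0
max step [0.08 0.04 0.02 0.11 0.06 0.06] per row
```

arm_command(steps=[0.07,-0.317,-0.036,0.88,0.425,-0.353,0,0.07,-0.317,-0.036,0.88,0.425,-0.353,0,0.07,-0.317,-0.036,0.88,0.425,-0.353,0,0.07,-0.317,-0.036,0.88,0.425,-0.353,0,0.07,-0.317,-0.036,0.88,0.425,-0.353,0])

```text
clock: 27.05
tool_pos: [0.5017, 0.2023, 0.2578]
tool_rot: [[0.849, 0.445, 0.284], [0.485, -0.87, -0.086], [0.209, 0.21, -0.955]]
force: [0.4, 0.3, -2.0]
width: 0.0018
grip_force: 57.9
```

arm_command(steps=[0.07,-0.317,-0.036,0.88,0.425,-0.353,0,0.07,-0.317,-0.036,0.88,0.425,-0.353,0,0.07,-0.317,-0.036,0.88,0.425,-0.353,0,0.07,-0.317,-0.036,0.88,0.425,-0.353,0,0.07,-0.317,-0.036,0.88,0.425,-0.353,0])

```text
clock: 27.68
tool_pos: [0.5227, 0.1072, 0.2472]
tool_rot: [[0.96, 0.264, 0.09], [0.222, -0.919, 0.327], [0.169, -0.294, -0.941]]
force: [0.3, -0.1, -0.2]
width: 0.0022
grip_force: 57.9
```

arm_command(steps=[0.07,-0.317,-0.036,0.88,0.425,-0.353,0,0.07,-0.317,-0.036,0.88,0.425,-0.353,0,0.07,-0.317,-0.036,0.88,0.425,-0.353,0,0.07,-0.317,-0.036,0.88,0.425,-0.353,0,0.07,-0.317,-0.036,0.88,0.425,-0.353,0])

```text
clock: 28.3
tool_pos: [0.5438, 0.0121, 0.2364]
tool_rot: [[1.0, -0.005, 0.001], [-0.005, -0.707, 0.708], [-0.003, -0.708, -0.707]]
force: [0.8, 0.0, -1.1]
width: 0.0016
grip_force: 57.9
```

arm_command(steps=[0,0,0,0,0,0,0,0,0,0,0,0,0,0,0,0,0,0,0,0,0,0,0,0,0,0,0,0,0,0,0,0,0,0,0])

```text
clock: 28.92
tool_pos: [0.544, 0.0134, 0.238]
tool_rot: [[1.0, 0.0, 0.003], [-0.002, -0.71, 0.705], [0.002, -0.705, -0.71]]
force: [-0.6, -0.3, -0.3]
width: 0.0019
grip_force: 57.9
```

Run:
```python
from rg import *
from dot import dot
p,R,q=cur();f=np.radians(-90);rr=np.array([np.cos(f),np.sin(f),0])
pp,Rp=grasp(np.array([.5442,.0455,.155]),U,rr,.052,.027,1);delta(pp+U*.09,Rp,name="resid")
z=R[:,2];y=R[:,1];r_=(y-z)/np.sqrt(2);zl=(-y-z)/np.sqrt(2);c0=p-z*.027-.052*r_;print("nominal rim c",c0,"axis",zl.round(4))
im={"scene":vision.camera("scene"),"top":vision.camera("top")}
for n in im: cv2.imwrite(f"pics/{n}8.png",im[n][:,:,::-1])
o=[]
for n in im:
    u=proj(n,circ(c0,zl,.052));lo=u.min(0)-6;hi=u.max(0)+6
    M=mask(n,im[n],"red",tuple(int(v) for v in np.r_[lo,hi]));hp=hullpts(M)
    P=circ(c0,zl,.052);P=np.vstack([P,circ(c0,zl,.026,-.028)]) if n=="scene" else P
    g=lambda d:dist(n,P+np.r_[d,0],hp)
    fr=least_squares(g,[0,0.],loss="soft_l1",f_scale=.4,diff_step=1e-3,x_scale=.001)
    print(n,M.sum(),"rim bbox",u.min(0).round(1),u.max(0).round(1),"mask",hp.min(0),hp.max(0),"xy shift",fr.x.round(4),np.abs(g(fr.x)).mean().round(2))
    fc=proj(n,c0-zl*.024)[0];d,v=dot(n,im[n],fc,"yellow",4);print("   dot",d,"nominal floor",fc,v,onz(n,d,(c0-zl*.024)[2])-(c0-zl*.024))
    w=np.r_[u.mean(0)-55,u.mean(0)+55].astype(int);m=cv2.resize(im[n][w[1]:w[3],w[0]:w[2],::-1],(385,385),interpolation=cv2.INTER_CUBIC)
    for a in (u-w[:2])*3.5+1.2: cv2.circle(m,tuple(int(v) for v in a),1,(0,255,255),-1)
    o.append(m)
cv2.imwrite("pics/h8.png",np.hstack(o))
```

```text
resid units [ 0.   -0.01 -0.2 ] [0.04 0.02 0.02] rows>= 0.2
nominal rim c [0.5440589  0.04634398 0.25699661] axis [-0.0024  0.0037  1.    ]
scene 433 rim bbox [334.8 106.4] [372.7 122.7] mask [335.625 109.625] [371.375 127.375] xy shift [-0.005   0.0128] 1.01
   dot [352.94782609 123.76135266] nominal floor [353.03401167 122.19619803] 125.0 [-0.00442238  0.00882845  0.        ]
top 1832 rim bbox [417.3 154.8] [471.2 207.5] mask [417.625 157.625] [467.375 208.375] xy shift [-0.0038  0.003 ] 1.02
   dot [440.74006276 184.3415272 ] nominal floor [441.03053936 182.87413221] 84.0 [-2.99275922e-03  6.23598835e-04  5.55111512e-17]
```

Run:
```python
from rg import *
pt,e=tri((352.95,123.76),(440.74,184.34));print("dot 3d",pt,e,"nominal",np.array([.54406,.04634,.25700])-.024*np.array([-.0024,.0037,1]))
pt,e=tri((348.81,163.41),(426.36,192.0));print("blue dot 3d",pt,e)
```

```text
dot 3d [0.54285986 0.04611342 0.22840025] 0.002126834498713437 nominal [0.5441176 0.0462512 0.233    ]
blue dot 3d [0.54579368 0.04548361 0.09709809] 0.0021221406280375987
```

View pics/h8.png

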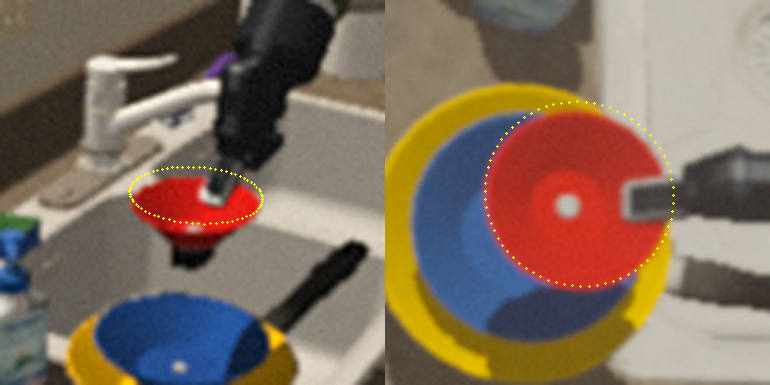

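The picture shows red held open side up above the stack, slightly lower than nominal and about 3 mm toward -x: its dot is at top (440.7,184.3) against 441.0,182.9 expected. I fit its full 5-DOF pose.

```bash
cat > fit5.py <<'E'
from rg import *
def fit5(ims,dots,c0,R,rim=.052,rf=.024,fl=.024,h=.028,kind="red",occ=None,w0=None):
    hp={}
    for n,i in ims.items():
        u=proj(n,circ(c0,U,rim));lo=u.min(0)-8;hi=u.max(0)+12
        q=hullpts(mask(n,i,kind,tuple(int(v) for v in np.r_[lo,hi])))
        hp[n]=q[occ(n,q)] if occ else q
    def mdl(v):
        a=np.array([v[3],v[4],1.]);a/=np.linalg.norm(a);c=c0+v[:3];return c,a,np.vstack([circ(c,a,rim),circ(c,a,rf,-h)])
    def g(v):
        c,a,P=mdl(v);d=np.concatenate([dist(n,P,hp[n]) for n in hp])
        k=np.concatenate([proj(n,c-a*fl)[0]-dots[n] for n in dots]);return np.r_[d,4*k]
    s=least_squares(g,np.zeros(5),loss="soft_l1",f_scale=.4,diff_step=1e-3,x_scale=[.003,.003,.003,.05,.05])
    print("centre",(c0+s.x[:3]).round(4),"shift mm",(s.x[:3]*1e3).round(1),"tilt deg",np.degrees(s.x[3:]).round(1),"res",np.abs(s.fun).mean().round(2));return s.x
E
python3 - <<'E'
from fit5 import *
ims={n:cv2.imread(f"pics/{n}8.png")[:,:,::-1].copy() for n in("scene","top")}
p,R,q=cur();c0=np.array([.54406,.04634,.25700])
dots={"scene":np.array([352.95,123.76]),"top":np.array([440.74,184.34])}
gp=proj("top",p)[0];gs=proj("scene",p-R[:,2]*.03)[0]
occ=lambda n,h:(h[:,0]<458) if n=="top" else ~((h[:,1]<117)&(h[:,0]>352))
for names in(["top"],["scene"],["top","scene"]):
    fit5({n:ims[n] for n in names},{n:dots[n] for n in names} if len(names)>1 else dots,c0,R,occ=occ)
# same method on placed blue
ims={"scene":cv2.imread("pics/s3.png")[:,:,::-1].copy(),"top":cv2.imread("pics/t3.png")[:,:,::-1].copy()}
fit5(ims,{"top":np.array([426.36,192.0]),"scene":np.array([348.81,163.41])},np.array([.5442,.0455,.131]),R,.076,.040,.032,.036,"blue",occ=lambda n,h:(h[:,1]<168) if n=="scene" else h[:,0]>0)
E
```

```text
centre [0.5417 0.046  0.2531] shift mm [-2.3 -0.3 -3.9] tilt deg [ 4.2 -0.3] res 0.49
centre [0.5441 0.046  0.2503] shift mm [ 0.  -0.4 -6.7] tilt deg [4.  1.9] res 0.38
centre [0.5424 0.0456 0.2507] shift mm [-1.6 -0.7 -6.3] tilt deg [3.9 0.8] res 0.48
centre [0.5455 0.0455 0.1295] shift mm [ 1.3  0.  -1.5] tilt deg [ 1.6 -6.3] res 0.99
```

Run:
```python
from fit5 import *
ims={n:cv2.imread(f"pics/{n}8.png")[:,:,::-1].copy() for n in("scene","top")}
dots={"scene":np.array([352.95,123.76]),"top":np.array([440.74,184.34])}
c0=np.array([.54406,.04634,.2520])
occ={"top":lambda h:h[:,0]<458,"scene":lambda h:~((h[:,1]<117)&(h[:,0]>352))}
def one(names,im,dots,c0,occ,rim,rf,fl,h,kind,shrink=.3):
    hp={n:(lambda q:q[occ[n](q)])(hullpts(mask(n,im[n],kind,tuple(int(v) for v in np.r_[proj(n,circ(c0,U,rim)).min(0)-6,proj(n,circ(c0,U,rim)).max(0)+10])))) for n in names}
    def g(v):
        a=np.array([v[3],v[4],1.]);a/=np.linalg.norm(a);c=c0+v[:3];P=circ(c,a,rim) if names==["top"] else np.vstack([circ(c,a,rim),circ(c,a,rf,-h)])
        o=[dist(n,P,hp[n])-shrink for n in names]+[3*(proj(n,c-a*fl)[0]-dots[n]) for n in names]
        return np.r_[np.concatenate(o),v[2]*500]
    s=least_squares(g,np.zeros(5),loss="soft_l1",f_scale=.5,diff_step=1e-3,x_scale=[.003,.003,.003,.05,.05]);print(kind,names,(c0+s.x[:3]).round(4),"tilt",np.degrees(s.x[3:]).round(1),np.abs(s.fun).mean().round(2))
for n in(["top"],["scene"]): one(n,ims,dots,c0,occ,.052,.024,.024,.028,"red")
ims={"scene":cv2.imread("pics/s3.png")[:,:,::-1].copy(),"top":cv2.imread("pics/t3.png")[:,:,::-1].copy()}
for n in(["top"],["scene"]): one(n,ims,{"top":np.array([426.36,192.0]),"scene":np.array([348.81,163.41])},np.array([.5442,.0455,.130]),{"top":lambda h:h[:,0]>0,"scene":lambda h:h[:,1]<168},.076,.04,.032,.036,"blue")
```

```text
red ['top'] [0.5416 0.0463 0.2521] tilt [4.2 0.3] 0.32
red ['scene'] [0.5425 0.0511 0.2519] tilt [2.2 1.7] 0.27
blue ['top'] [0.5442 0.0455 0.13  ] tilt [-0.  0.] 1.33
blue ['scene'] [0.5457 0.0468 0.1292] tilt [-0.  -1.7] 0.28
```

```bash
cat > one.py <<'E'
from fit5 import *
SC=np.array([.003,.003,.003,.05,.05])
def one(names,im,dots,c0,occ,rim,rf,fl,h,kind,shrink=.3,kz=500):
    hp={}
    for n in names:
        u=proj(n,circ(c0,U,rim));q=hullpts(mask(n,im[n],kind,tuple(int(v) for v in np.r_[u.min(0)-6,u.max(0)+10])));hp[n]=q[occ[n](q)]
    def g(s):
        v=(s-10)*SC;a=np.array([v[3],v[4],1.]);a/=np.linalg.norm(a);c=c0+v[:3]
        o=[dist(n,circ(c,a,rim) if n=="top" else np.vstack([circ(c,a,rim),circ(c,a,rf,-h)]),hp[n])-shrink for n in names]+[5*(proj(n,c-a*fl)[0]-dots[n]) for n in names]
        return np.r_[np.concatenate(o),v[2]*kz]
    s=least_squares(g,np.full(5,10.),loss="soft_l1",f_scale=.5,diff_step=.01);v=(s.x-10)*SC
    print(kind,names,len(hp[names[0]]),"c",(c0+v[:3]).round(4),"tilt",np.degrees(v[3:]).round(1),np.abs(s.fun).mean().round(2))
E
python3 - <<'E'
from one import *
ims={n:cv2.imread(f"pics/{n}8.png")[:,:,::-1].copy() for n in("scene","top")}
dots={"scene":np.array([352.95,123.76]),"top":np.array([440.74,184.34])}
occ={"top":lambda h:h[:,0]<458,"scene":lambda h:~((h[:,1]<117)&(h[:,0]>352))}
for z in(.250,.255):
  for n in(["top"],["scene"]): one(n,ims,dots,np.array([.54406,.04634,z]),occ,.052,.024,.024,.028,"red")
ims={"scene":cv2.imread("pics/s3.png")[:,:,::-1].copy(),"top":cv2.imread("pics/t3.png")[:,:,::-1].copy()}
for n in(["top"],["scene"]): one(n,ims,{"top":np.array([426.36,192.0]),"scene":np.array([348.81,163.41])},np.array([.5442,.0455,.130]),{"top":lambda h:h[:,0]>0,"scene":lambda h:h[:,1]<168},.076,.04,.032,.036,"blue")
E
```

```text
red ['top'] 48 c [0.5421 0.0456 0.2498] tilt [2.3 1. ] 0.38
red ['scene'] 29 c [0.5445 0.0471 0.2498] tilt [1.9 2.1] 0.33
red ['top'] 48 c [0.5413 0.0467 0.2547] tilt [3.7 0.7] 0.38
red ['scene'] 29 c [0.5402 0.0561 0.2548] tilt [2.4 1.4] 0.35
blue ['top'] 85 c [0.5482 0.0383 0.0983] tilt [-0.6 -2.2] 0.45
blue ['scene'] 42 c [0.546  0.0462 0.129 ] tilt [-0.  -1.7] 0.3
```

arm_command(steps=[0.02,0,-0.1,0.13,-0.16,0,0,0.02,-0.005,-0.3,0.12,-0.16,0,0,0,0,-0.4,0,0,0,0,0,0,-0.3,0,0,0,0,0,0,-0.2,0,0,0,0])

```text
clock: 29.65
tool_pos: [0.5465, 0.0126, 0.1588]
tool_rot: [[0.999, 0.023, 0.027], [-0.003, -0.69, 0.723], [0.035, -0.723, -0.69]]
force: [-0.1, -0.2, -1.1]
width: 0.0018
grip_force: 58.0
```

arm_command(steps=[0,0,-0.05,0,0,0,0,0,0,-0.05,0,0,0,0,0,0,-0.03,0,0,0,0,0,0,0,0,0,0,0,0,0,0,0,0,0,0])

```text
clock: 30.28
tool_pos: [0.5466, 0.0126, 0.1522]
tool_rot: [[0.999, 0.024, 0.027], [-0.003, -0.691, 0.723], [0.036, -0.723, -0.69]]
force: [0.0, -0.2, -1.3]
width: 0.0023
grip_force: 58.0
```

```bash
cat > chk.py <<'E'
from one import *
from dot import dot
import sys
tag=sys.argv[1];z=float(sys.argv[2])
ims={n:vision.camera(n) for n in("scene","top")}
for n in ims: cv2.imwrite(f"pics/{n}{tag}.png",ims[n][:,:,::-1])
c0=np.array([.5443,.0455,z]);dots={}
for n in ims: dots[n],v=dot(n,ims[n],proj(n,c0-[0,0,.024])[0],"yellow",4);print(n,dots[n],v,onz(n,dots[n],z-.024))
occ={"top":lambda h:h[:,0]<(450 if tag=="9" else 999),"scene":lambda h:h[:,0]>0}
for n in(["top"],["scene"]): one(n,ims,dots,c0,occ,.052,.024,.024,.028,"red")
E
python3 chk.py 9 .159; python3 log.py
```

```text
scene [350.01330008 150.14546966] 145.0 [0.55254835 0.03340155 0.135     ]
top [430.93993107 189.38010832] 99.0 [0.54545133 0.04331984 0.135     ]
red ['top'] 47 c [0.5445 0.0438 0.1602] tilt [-2.2  0.4] 0.36
red ['scene'] 36 c [0.5495 0.0377 0.1592] tilt [-2.3  0.9] 0.35
30.375 [-0.52   0.57   1.477  0.696  1.553  0.857] [0.54658027 0.01263955 0.15214957]
```

```bash
sed -i 's/ims={n:vision.camera(n) for n in("scene","top")}/ims={n:(cv2.imread(f"pics\/{n}{tag}.png")[:,:,::-1].copy() if len(sys.argv)>3 else vision.camera(n)) for n in("scene","top")}/' chk.py; for z in .163 .166; do python3 chk.py 9 $z x; done
python3 - <<'E'
from one import *
print(tri((350.01,150.15),(430.94,189.38)))
E
```

```text
scene [350.01301871 150.14564687] 147.0 [0.5494761  0.03970019 0.139     ]
top [430.93993107 189.38010832] 99.0 [0.54484171 0.04426695 0.139     ]
red ['top'] 47 c [0.544  0.0445 0.1638] tilt [-2.   0.1] 0.31
red ['scene'] 36 c [0.5466 0.0437 0.1631] tilt [-2.   0.4] 0.34
scene [350.01301871 150.14564687] 147.0 [0.54717177 0.04442312 0.142     ]
top [430.93993107 189.38010832] 99.0 [0.5443845  0.04497728 0.142     ]
red ['top'] 47 c [0.5436 0.045  0.1665] tilt [-1.8 -0.2] 0.28
red ['scene'] 36 c [0.5444 0.0483 0.1661] tilt [-1.7  0. ] 0.33
(array([0.54527753, 0.04569718, 0.14305237]), np.float64(0.002305349208795351))
```

arm_command(steps=[0,0,-0.06,0,0.15,0,0,0,0,-0.06,0,0,0,0,0,0,-0.05,0,0,0,0,0,0,-0.03,0,0,0,0,0,0,0,0,0,0,0])

```text
clock: 31.0
tool_pos: [0.5465, 0.0126, 0.1399]
tool_rot: [[1.0, 0.012, 0.016], [-0.003, -0.691, 0.723], [0.019, -0.723, -0.69]]
force: [-0.4, -0.8, -1.3]
width: 0.0018
grip_force: 58.0
```

arm_command(steps=[0,0,-0.03,0,0,0,0,0,0,-0.02,0,0,0,0,0,0,0,0,0,0,0,0,0,0,0,0,0,0,0,0,0,0,0,0,0])

```text
clock: 31.62
tool_pos: [0.5466, 0.0126, 0.137]
tool_rot: [[1.0, 0.012, 0.016], [-0.003, -0.691, 0.723], [0.02, -0.723, -0.691]]
force: [-0.1, 0.4, -1.6]
width: 0.0021
grip_force: 58.0
```

Moved 15 mm with no contact yet. I continue in small steps.

arm_command(steps=[0,0,-0.025,0,0,0,0,0,0,-0.025,0,0,0,0,0,0,0,0,0,0,0,0,0,0,0,0,0,0,0,0,0,0,0,0,0])

```text
clock: 32.25
tool_pos: [0.5467, 0.0125, 0.1348]
tool_rot: [[1.0, 0.013, 0.017], [-0.003, -0.69, 0.724], [0.021, -0.723, -0.69]]
force: [-1.9, -2.5, 5.4]
width: 0.0021
grip_force: 59.1
```

Run:
```python
from station import env
s=env.observe();print(s["force"],s["moment"])
```

```text
[-1.94992471 -2.51471213  5.44585887] [0.13229427 0.27901839 0.29629607]
```

Contact at about 6 N. I ease off, release and retreat along the tool axis.

arm_command(steps=[0,0,0.02,0,0,0,0,0,0,0,0,0,0,0,0,0,0,0,0,0,8,0,0,0,0,0,0,16,0,0,0,0,0,0,22])

```text
clock: 32.88
tool_pos: [0.5466, 0.0127, 0.1352]
tool_rot: [[1.0, 0.012, 0.016], [-0.003, -0.691, 0.723], [0.02, -0.723, -0.691]]
force: [-0.3, 0.3, 0.4]
width: 0.0219
grip_force: 0.0
```

arm_command(steps=[0,0,0,0,0,0,22,0,-0.1,0.1,0,0,0,22,0,-0.3,0.3,0,0,0,22,0,-0.5,0.5,0,0,0,22,0,-0.6,0.6,0,0,0,30])

```text
clock: 33.5
tool_pos: [0.5462, -0.0782, 0.2264]
tool_rot: [[1.0, 0.012, 0.015], [-0.003, -0.691, 0.723], [0.019, -0.723, -0.69]]
force: [0.5, 0.3, -0.1]
width: 0.03
grip_force: 0.0
```

arm_command(steps=[0,-0.5,0.5,0,0,0,30,0,-0.5,0.5,0,0,0,30,0,0,0,0,0,0,30,0,0,0,0,0,0,30,0,0,0,0,0,0,30])

```text
clock: 34.12
tool_pos: [0.5463, -0.1364, 0.2845]
tool_rot: [[1.0, 0.012, 0.014], [-0.002, -0.69, 0.724], [0.018, -0.724, -0.69]]
force: [-0.3, -1.1, 0.0]
width: 0.03
grip_force: 0.0
```

```bash
python3 chk.py 10 .150
python3 - <<'E'
from one import *
from dot import dot
s=env.observe();print(s["clock"],s["force"],s["tool_pos"])
ims={n:cv2.imread(f"pics/{n}10.png")[:,:,::-1].copy() for n in("scene","top")}
d={n:dot(n,ims[n],proj(n,[.5443,.0455,.126])[0],"yellow",4)[0] for n in ims};print("red dot 3d",tri(d["scene"],d["top"]))
# blue/yellow concentricity in top picture (hull of blue mask)
for k,r,z in(("blue",.076,.130),("yellow",.1,.109)):
    h=hullpts(mask("top",ims["top"],k,(370,130,490,250)));P=np.array([onz("top",u,z)[:2] for u in h])
    f=least_squares(lambda q:np.hypot(*(P-q).T)-r,[.544,.0455],loss="soft_l1",f_scale=.002);print(k,f.x.round(4),np.abs(f.fun).mean().round(4))
w=(360,130,490,260);cv2.imwrite("pics/end.png",cv2.resize(ims["top"][130:260,360:490,::-1],None,fx=3,fy=3))
# bystanders: shift of tin/jar/decoy between first and last pictures
t0=cv2.cvtColor(cv2.imread("pics/top0.png"),6);t1=cv2.cvtColor(cv2.imread("pics/top10.png"),6)
for n,(x,y,q) in{"tin":(346,148,22),"jar":(286,138,16)}.items(): print(n,cv2.absdiff(t0[y-q:y+q,x-q:x+q],t1[y-q:y+q,x-q:x+q]).mean())
E
```

```text
scene [349.47256637 155.39734513] 125.0 [0.54604645 0.04741734 0.126     ]
top [429.16895409 190.50686228] 104.0 [0.54416107 0.04520643 0.126     ]
red ['top'] 61 c [0.5432 0.046  0.1502] tilt [-2.1  1.4] 0.26
red ['scene'] 36 c [0.5439 0.0507 0.1499] tilt [-1.1  1. ] 0.27
34.225 [-0.04310901 -0.15181459 -0.53390395] [ 0.54645541 -0.13658152  0.28471686]
red dot 3d (array([0.54550347, 0.04552943, 0.12507141]), np.float64(0.0026352328872245104))
blue [0.5467 0.0472] 0.0161
yellow [0.543  0.0466] 0.0009
tin 3.7112603305785123
jar 3.19140625
```

Red's centre dot is exactly 28 mm above blue's and concentric within 1 mm. The tin and jar haven't changed, and the robot is clear.

```bash
python3 -c "
from station import sign_off
print(sign_off())"
```

```text
the job is handed in; nothing more can be done
None
```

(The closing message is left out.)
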